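# Slide a drilled steel strip out of its rack and lay it in the parts tray

## Robot

A 6-joint arm with a two-finger parallel gripper is mounted at the origin on a cart in front of the work surface, level with it; the furniture and walls round the work are solid. World frame = base frame: x ahead of the robot, y to its left, z up, the work surface at z = 0. Lengths are in m, angles in degrees, forces in N, time in s.
With the tool pointing down it reaches from about 0.3 to 0.75 m from the base axis. Payload 8.5 kg.
Tool frame: the origin (TCP) lies between the finger pads; the fingertips stand ahead of it and the grasp point (between the pads) lies 8 mm behind it (env.tcp_to_tips is the z of the fingertips in the tool frame, in m); z points along the fingers, x is the direction in which the jaws open and shut, and the axes are right-handed (so a half turn about z gives the same grasp; the last joint's range is limited). The gripper opens to 85 mm and grips with 20 to 120 N. Pads are 22 mm wide; open, the fingers measure 114 mm over their backs; the gripper's body (76 mm by 85 mm) begins 54 mm behind the grasp point. The pads swing forward as they close: fully open they stand 13 mm farther back than shut.
Start: joints at [-89.112, 21.807, 74.336, -0, 83.858, -12.336], TCP at [0.126, -0.535, 0.203] pointing down, gripper open.
Joint ranges: [-178.18, 178.18], [-50.72, 133.34], [12.68, 142.11], [-81.47, 261.47], [9.98, 163.14], [-165.26, 165.26]. Speed limits (degrees/s): [136.94, 136.94, 180, 180, 180, 180].

## Interface

Orientations are given as a 3x3 rotation matrix whose columns are the frame's x, y, z axes.
In Python, from rig import observe, viewer, env gives the robot as it stands.
- The arm moves only by the tool jog_arm, never from a script. Its arguments are lists of equal length, an entry for each row: "dr": the turn, a rotation vector about the tool's x, y, z in rad, a list of three; "slide": the shift along the tool's x, y, z in m, a list of three; "gripper": the opening, from -1 (shut) to 1 (fully open), so that 0 is half open. In form: {"dr": [[rx, ry, rz], ...], "slide": [[dx, dy, dz], ...], "gripper": [gripper, ...]}. A call has exactly 10 rows; each row shifts and turns the commanded pose from where the row before left it, along the tool's axes as they then stand; what a row does not reach is not made up. A row lasts 1/10 s, in which the tool goes at most 50 mm and 8.59 degrees, less where a joint would pass 70% of its speed; a pose out of reach is approached as far as the arm can. A call is refused whole if a number of a shift passes 0.05 or a number of a turn 0.15, either way. A call with a gripper value outside its range is refused whole. The fingers move at their own pace and stop on an object; "force" is the grip in N (left out, the last holds). Time passes only in rows, so rows that do not move let the fingers close, or fill a call up. It gives the time, the measured TCP pose, the force and the opening at its end, in the units of the state.
- observe(): the state, without advancing time (a new reading comes with each control period).
- viewer.get_image(name): name is "scene" or "top" or "wrist"; returns a dict with "pixels" (420x560x3 uint8, blue, green, red), "camera_matrix" (3x3 intrinsics, pixels), "R" (3x3) and "t" (3): a world point X has camera coordinates R X + t. Camera axes: x right, y down, z forward; pixel columns grow to the right and rows downward; lengths in m; the calibration is good to about 2 mm. A picture is of the moment at which its call begins. There is no depth.
- env.close_job(): hands the job in, once; it reports no verdict.
The state is a dict: "time_s": time; "q": joint angles; "qvel": joint speeds; "joint_efforts": joint torques, N m; "position": TCP position; "tool_rot": TCP orientation; "ft_force": force on the tool from outside, world axes, zero at the start; "wrist_torque": the same for the moment, N m; "grip_width": finger opening in m.
Only numpy, scipy, OpenCV 4.12 (cv2) and the standard library are available. Lean on these libraries where they do the work, as an engineer would, in place of code of your own. Each camera call takes 0.05 s, during which the arm holds its last target.

## Task

Get the steel strip with the two round holes out of the black rack: it lies sunk flush in its slideway, so press lightly on its middle and slide it towards the open front until about 40 mm of it overhangs (25 to 55 mm will do), then take it by the overhanging end, lift it clear and lay it flat on the floor of the steel parts tray without letting it fall. While sliding it, do not press hard (about 10 N moves it, stay under 13 N), and leave the plain strip where it is.

Things in the scene. Friction and masses are not known exactly. Their poses are not given: they have to be found in the camera images.
- rack: Black rack block, 180 mm along own x, 130 mm along own y, 54 mm high, screwed down. Origin: centre of its underside. Own x points to its closed back; the open front face, at own x = -90 mm, looks roughly to the robot. In its top are two slideways along x, 42 mm wide, 4 mm deep, centred at own y = +27 and -27 mm, floor 50 mm above the desk, open at the front, closed at the back. Walls are flush with the strips.
- rack_front (a point): Middle of the rack's open front face, level with the slideways' floor, 50 mm above the desk (rack's own x = -90 mm, y = 0). A strip's overhang is how far its near end stands beyond this face; below it is free space. A small spring bump in each outer wall, 120 mm behind this face, brakes the strip (some 1 N drag) until it overhangs about 20 mm, then lets go.
- strip_holed: Strip to fetch: bright steel, 140 x 40 x 4 mm, about 0.1 kg, two 14 mm through holes on its centre line 50 mm either side of the solid middle. Starts in either slideway, 2 to 22 mm short of the front face. Origin: centre of its underside; own x along it, as the rack's at the start. 1 mm play each side. A fingertip pressed on it with about 10 N drags it; too light slips. It tips off beyond 70 mm overhang.
- strip_holed_near (a point): Middle of the end edge of that strip at its own x = -70 mm (the end nearest the open front at the start), at its underside.
- strip_holed_far (a point): Middle of the other end edge of that strip, own x = +70 mm, at its underside.
- strip_plain: The other strip: same size, material and frame, but without holes; it lies in the other slideway and stays there. The floors of both slideways are cushioned and sink about 0.7 mm under a press of 10 N.
- parts_tray: Dark sheet steel tray 215 mm along own x, 315 mm along own y, fixed on the desk. Origin: centre of its underside; own y points away from the robot, own x to the robot's right. Floor 2 mm above the desk; rim 22 mm high; inside it is 208 x 308 mm. Free floor from own y = -154 (robot's side) to +80 mm; a bushing and a standoff (up to 52 mm high) stand beyond that.

How it is judged:
By the outcome, as a careful person would: the job done as asked, in the order asked, and still so for the second after the job is handed in, with the robot touching nothing.
It also fails if it takes over 64 s, if anything falls off the work surface, if the arm or the gripper's body presses on something with over 40 N, if the wrist force passes 120 N, or if a joint passes its speed limit or range.

## Working session

There is one attempt and no reset: what is moved stays moved. The work goes in short steps, Python scripts to look and compute and a tool call to move; the robot and the scene stay as the last step left them, time stands still between calls to the robot, and variables do not carry over. Pictures are saved under pics/ and viewed, and the job is handed in when it is done.

Besides the shell and the picture viewer there is one more tool, called after "Request:" as name(argument=value, ...), one argument or row to a line, values as JSON. jog_arm: Moves the arm, as the interface text tells. Its arguments: {"type":"object","properties":{"dr":{"type":"array","items":{"type":"array","items":{"type":"number"}}},"slide":{"type":"array","items":{"type":"array","items":{"type":"number"}}},"gripper":{"type":"array","items":{"type":"number"}},"force":{"type":"number"}},"required":["dr","slide","gripper"]}

```bash
ls; mkdir -p pics; python3 - <<'E'
from rig import observe, viewer, env
import cv2, numpy as np, pickle
s=observe()
print({k:np.round(v,4).tolist() for k,v in s.items()}, env.tcp_to_tips)
for n in("scene","top"):
    d=viewer.get_image(n); cv2.imwrite(f"pics/{n}0.png",d["pixels"]); pickle.dump(d,open(f"{n}0.pkl","wb"))
    print(n,np.round(d["camera_matrix"],1).tolist(),np.round(d["R"],3).tolist(),np.round(d["t"],3).tolist())
E
```

```text
pics
{'time_s': 0.0, 'q': [-89.1112, 21.8405, 74.3863, 0.0019, 83.8585, -12.3363], 'qvel': [0.0332, -0.0049, 0.0704, -0.0164, -0.0378, -0.0142], 'joint_efforts': [-0.0023, -44.8461, -23.1286, -0.0004, 0.0047, 0.0], 'position': [0.1258, -0.5351, 0.2021], 'tool_rot': [[0.2288, -0.9735, 0.0], [-0.9735, -0.2288, 0.0015], [-0.0014, -0.0004, -1.0]], 'ft_force': [-0.0449, 0.262, -0.5967], 'wrist_torque': [-0.0137, -0.0003, 0.0088], 'grip_width': 0.0855} 0.011
scene [[490.1, 0.0, 278.6], [0.0, 490.1, 204.9], [0.0, 0.0, 1.0]] [[0.806, -0.592, -0.017], [-0.355, -0.46, -0.814], [0.474, 0.661, -0.581]] [-0.668, 0.119, 0.808]
top [[451.9, 0.0, 284.3], [0.0, 451.9, 207.5], [0.0, 0.0, 1.0]] [[0.028, -0.999, 0.03], [-0.995, -0.031, -0.094], [0.095, -0.027, -0.995]] [-0.335, 0.6, 0.841]
```

View pics/scene0.png

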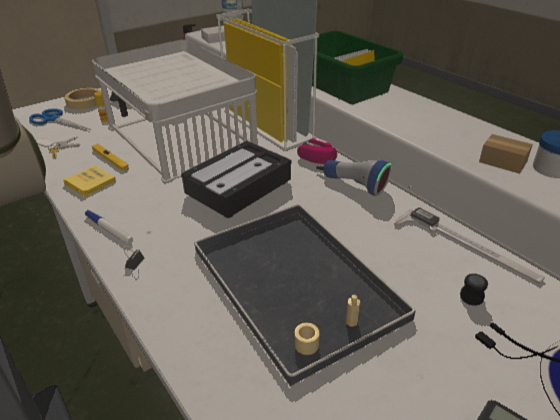

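View pics/top0.png

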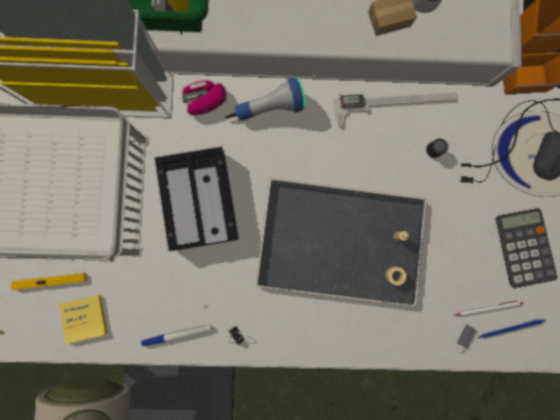

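The holed strip is in the right-hand slideway in the top view, with holes near (206,179) and (215,231). The tray is at about (260–425, 180–305), and its bushing and standoff are at the right end. Next I'll zoom in to measure.

```bash
python3 - <<'E'
import cv2,pickle
a=pickle.load(open("top0.pkl","rb"))["pixels"]
cv2.imwrite("pics/topz.png",cv2.resize(a[140:260,145:255],None,fx=5,fy=5,interpolation=cv2.INTER_CUBIC))
a=pickle.load(open("scene0.pkl","rb"))["pixels"]
cv2.imwrite("pics/scenez.png",cv2.resize(a[135:220,170:305],None,fx=5.5,fy=5.5,interpolation=cv2.INTER_CUBIC))
E
```

```text
(no output)
```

View pics/topz.png

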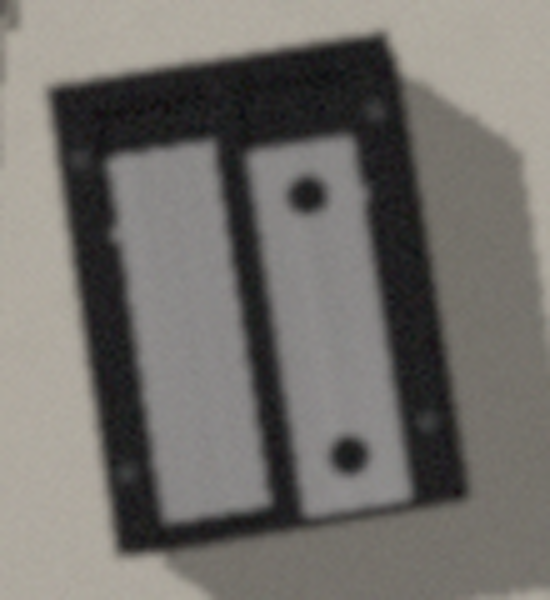

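View pics/scenez.png

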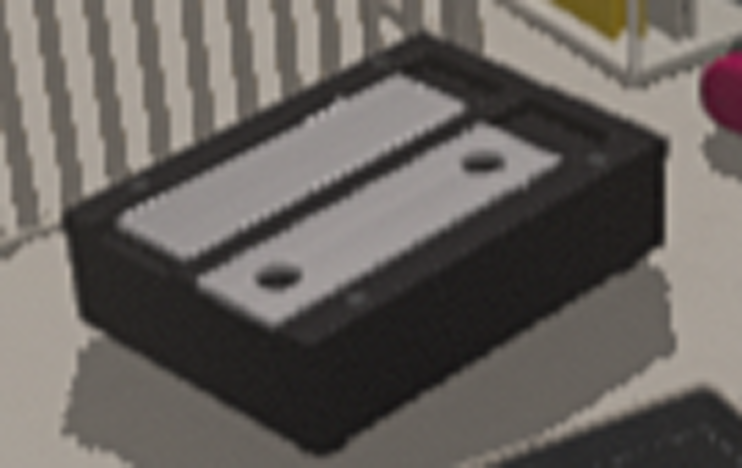

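```bash
cat > h.py <<'E'
import cv2,numpy as np
def ray(d,uv,z):
    K,R,t=[np.array(d[k],float) for k in("camera_matrix","R","t")]
    uv=np.atleast_2d(np.asarray(uv,float)); c=-R.T@t
    dd=(R.T@np.linalg.inv(K)@np.c_[uv,np.ones(len(uv))].T).T
    return c+dd*((z-c[2])/dd[:,2])[:,None]
def proj(d,X):
    p=(np.array(d["R"])@np.atleast_2d(X).T).T+d["t"]; p=p@np.array(d["camera_matrix"]).T
    return p[:,:2]/p[:,2:]
E
python3 - <<'E'
import pickle; from h import *
d=pickle.load(open("top0.pkl","rb")); im=d["pixels"]
g=cv2.cvtColor(im,cv2.COLOR_BGR2GRAY)
def cnts(m,amin):
    c,_=cv2.findContours(m,cv2.RETR_EXTERNAL,cv2.CHAIN_APPROX_NONE)
    return [k for k in c if cv2.contourArea(k)>amin]
# rack
dark=(g<65).astype(np.uint8)*255
box=np.zeros_like(dark); box[143:256,150:245]=1
for c in cnts(dark*box,1500):
    h=cv2.convexHull(c); r=cv2.minAreaRect(h); q=cv2.boxPoints(r)
    W=ray(d,q,.054); print("rack",q.round(1).tolist(),W.round(4).tolist(),[np.linalg.norm(W[i]-W[i-1]).round(4) for i in range(4)],"c",W.mean(0).round(4))
    m=np.zeros_like(dark); cv2.drawContours(m,[h],-1,255,-1); m=cv2.erode(m,np.ones((3,3)))
    s=((g>100)&(m>0)).astype(np.uint8)*255
    for k in cnts(s,400):
        q=cv2.boxPoints(cv2.minAreaRect(k)); W=ray(d,q,.054)
        print("strip",W.round(4).tolist(),[np.linalg.norm(W[i]-W[i-1]).round(4) for i in range(4)],"c",W.mean(0).round(4))
        kk=np.zeros_like(dark); cv2.drawContours(kk,[k],-1,255,-1)
        hole=((g<100)&(kk>0)).astype(np.uint8)*255
        n,l,st,ce=cv2.connectedComponentsWithStats(hole)
        for i in range(1,n):
            if st[i,4]>8: print(" hole",st[i,4],ce[i].round(1),ray(d,ce[i],.054).round(4))
# tray
box[:]=0; box[175:312,252:432]=1
for c in cnts((g<90).astype(np.uint8)*255*box,5000):
    q=cv2.boxPoints(cv2.minAreaRect(cv2.convexHull(c))); 
    for z in(.002,.022):
        W=ray(d,q,z); print("tray",z,W.round(4).tolist(),[np.linalg.norm(W[i]-W[i-1]).round(4) for i in range(4)],W.mean(0).round(4))
# scene holes
d=pickle.load(open("scene0.pkl","rb"))
print(ray(d,[[170+278/5.5,135+277/5.5],[170+483/5.5,135+161/5.5]],.054).round(4), "frontcorner/backcorner scene",ray(d,[[170+68/5.5,135+217/5.5],[170+325/5.5,135+345/5.5],[170+665/5.5,135+145/5.5]],.054).round(4))
E
```

```text
rack [[153.8000030517578, 157.89999389648438], [222.6999969482422, 146.39999389648438], [238.1999969482422, 239.3000030517578], [169.3000030517578, 250.8000030517578]] [[0.6938, -0.0677, 0.054], [0.7204, -0.1966, 0.054], [0.5448, -0.2326, 0.054], [0.5198, -0.1058, 0.054]] [np.float64(0.1781), np.float64(0.1316), np.float64(0.1793), np.float64(0.1293)] c [ 0.6197 -0.1507  0.054 ]
strip [[0.6686, -0.0908, 0.054], [0.6767, -0.1306, 0.054], [0.5407, -0.1596, 0.054], [0.533, -0.1203, 0.054]] [np.float64(0.1388), np.float64(0.0406), np.float64(0.1391), np.float64(0.0401)] c [ 0.6048 -0.1253  0.054 ]
strip [[0.6732, -0.1447, 0.054], [0.6808, -0.1844, 0.054], [0.5437, -0.2112, 0.054], [0.5364, -0.1721, 0.054]] [np.float64(0.1394), np.float64(0.0404), np.float64(0.1397), np.float64(0.0398)] c [ 0.6085 -0.1781  0.054 ]
 hole 50 [206.  178.6] [[ 0.6575 -0.1676  0.054 ]]
 hole 52 [214.5 230.5] [[ 0.5599 -0.1878  0.054 ]]
tray 0.002 [[0.4577, -0.2696, 0.002], [0.6675, -0.2901, 0.002], [0.6362, -0.6069, 0.002], [0.4258, -0.579, 0.002]] [np.float64(0.3111), np.float64(0.2108), np.float64(0.3183), np.float64(0.2122)] [ 0.5468 -0.4364  0.002 ]
tray 0.022 [[0.4592, -0.2701, 0.022], [0.6644, -0.2902, 0.022], [0.6337, -0.5999, 0.022], [0.428, -0.5727, 0.022]] [np.float64(0.3042), np.float64(0.2061), np.float64(0.3113), np.float64(0.2075)] [ 0.5463 -0.4332  0.022 ]
[[ 0.5578 -0.1883  0.054 ]
 [ 0.6562 -0.1678  0.054 ]] frontcorner/backcorner scene [[ 0.519  -0.1094  0.054 ]
 [ 0.5491 -0.2329  0.054 ]
 [ 0.7151 -0.1993  0.054 ]]
```

Request:
jog_arm(
  dr=[
    [0, 0, 0.0285],
    [0, 0, 0],
    [0, 0, 0],
    [0, 0, 0],
    [0, 0, 0],
    [0, 0, 0],
    [0, 0, 0],
    [0, 0, 0],
    [0, 0, 0],
    [0, 0, 0],
  ],
  slide=[
    [0, -0.01, 0],
    [-0.012, -0.028, 0],
    [-0.013, -0.028, 0],
    [-0.013, -0.028, 0],
    [-0.013, -0.028, 0],
    [-0.013, -0.028, 0],
    [-0.013, -0.028, 0],
    [-0.013, -0.028, 0],
    [-0.013, -0.028, 0],
    [-0.013, -0.028, 0],
  ],
  gripper=[-1, -1, -1, -1, -1, -1, -1, -1, -1, -1],
  force=40,
)

```text
time_s: 1.1
position: [0.3599, -0.3678, 0.2025]
tool_rot: [[0.201, -0.98, -0.0], [-0.98, -0.201, 0.001], [-0.001, 0.0, -1.0]]
ft_force: [-0.2, -0.2, -0.3]
grip_width: 0.0004
```

Request:
jog_arm(
  dr=[
    [0, 0, 0],
    [0, 0, 0],
    [0, 0, 0],
    [0, 0, 0],
    [0, 0, 0],
    [0, 0, 0],
    [0, 0, 0],
    [0, 0, 0],
    [0, 0, 0],
    [0, 0, 0],
  ],
  slide=[
    [-0.013, -0.028, 0.01],
    [-0.013, -0.028, 0.01],
    [-0.013, -0.028, 0.01],
    [-0.013, -0.028, 0.01],
    [-0.013, -0.028, 0.01],
    [-0.013, -0.028, 0.01],
    [-0.013, -0.028, 0.01],
    [-0.013, -0.028, 0.01],
    [-0.013, -0.028, 0.01],
    [-0.0168, -0.0302, 0.005],
  ],
  gripper=[-1, -1, -1, -1, -1, -1, -1, -1, -1, -1],
)

```text
time_s: 2.1
position: [0.6091, -0.1803, 0.1063]
tool_rot: [[0.2, -0.98, -0.002], [-0.98, -0.2, 0.001], [-0.001, 0.002, -1.0]]
ft_force: [-0.5, -0.4, 0.2]
grip_width: -0.0001
```

```bash
python3 - <<'E'
from rig import observe, viewer, env
import cv2, numpy as np, pickle
s=observe()
print({k:np.round(v,4).tolist() for k,v in s.items()}, env.tcp_to_tips)
d=viewer.get_image("wrist"); cv2.imwrite("pics/w1.png",d["pixels"]); pickle.dump(d,open("w1.pkl","wb"))
E
```

```text
{'time_s': 2.1, 'q': [-27.1428, 34.742, 68.2195, -0.0079, 77.1629, 51.2938], 'qvel': [30.4169, 19.3669, -30.253, 0.1552, 9.9033, 30.1394], 'joint_efforts': [-2.3931, -57.6025, -19.8328, 0.0343, -0.2707, -0.7381], 'position': [0.6091, -0.1803, 0.1063], 'tool_rot': [[0.2005, -0.9797, -0.002], [-0.9797, -0.2005, 0.0009], [-0.0013, 0.0018, -1.0]], 'ft_force': [-0.5002, -0.381, 0.2383], 'wrist_torque': [-0.0378, -0.0536, -0.0456], 'grip_width': -0.0001} 0.011
```

View pics/w1.png

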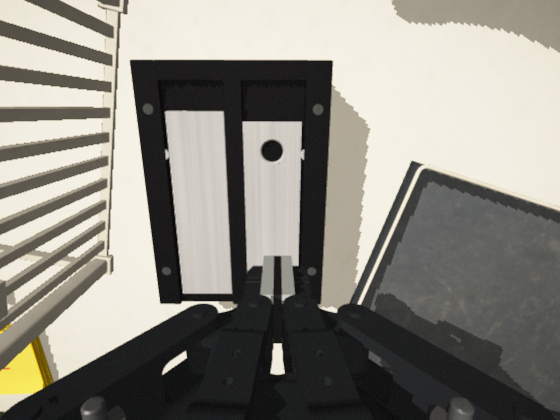

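Wrist view: the rack is aligned with the tool. The closed fingers are over the holed strip, with the far hole at (272,151), and the plain strip is to the left. Next I'll descend to just above the strip.

Request:
jog_arm(
  dr=[
    [0, 0, 0],
    [0, 0, 0],
    [0, 0, 0],
    [0, 0, 0],
    [0, 0, 0],
    [0, 0, 0],
    [0, 0, 0],
    [0, 0, 0],
    [0, 0, 0],
    [0, 0, 0],
  ],
  slide=[
    [0, 0, 0.01],
    [0, 0, 0.01],
    [0, 0, 0.008],
    [0, 0, 0.005],
    [0, 0, 0.002],
    [0, 0, 0],
    [0, 0, 0],
    [0, 0, 0],
    [0, 0, 0],
    [0, 0, 0],
  ],
  gripper=[-1, -1, -1, -1, -1, -1, -1, -1, -1, -1],
)

```text
time_s: 3.15
position: [0.6087, -0.1811, 0.0729]
tool_rot: [[0.201, -0.98, 0.0], [-0.98, -0.201, -0.0], [0.0, -0.0, -1.0]]
ft_force: [-0.7, 0.1, -0.2]
grip_width: 0.0005
```

```bash
python3 - <<'E'
from rig import observe, viewer, env
import cv2, numpy as np, pickle
from h import *
s=observe()
print({k:np.round(v,4).tolist() for k,v in s.items() if k in("position","tool_rot","ft_force","time_s","qvel")})
d=viewer.get_image("wrist"); cv2.imwrite("pics/w2.png",d["pixels"]); pickle.dump(d,open("w2.pkl","wb"))
p=s["position"]; u=np.array([.9796,.2011,0])
print("tip",proj(d,np.array([p[0],p[1],.054])))
E
```

```text
{'time_s': 3.15, 'qvel': [-0.0131, 0.1018, 0.0852, 0.0782, -0.0629, 0.0477], 'position': [0.6087, -0.1811, 0.0729], 'tool_rot': [[0.201, -0.9796, 0.0003], [-0.9796, -0.201, -0.0002], [0.0002, -0.0002, -1.0]], 'ft_force': [-0.69, 0.1157, -0.2497]}
tip [[278.04703136 236.5615551 ]]
```

View pics/w2.png

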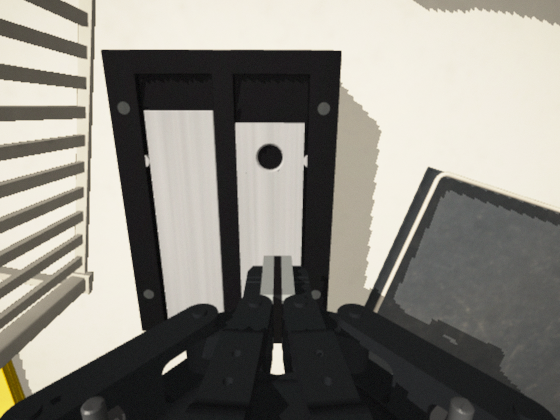

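Request:
jog_arm(
  dr=[
    [0, 0, 0],
    [0, 0, 0],
    [0, 0, 0],
    [0, 0, 0],
    [0, 0, 0],
    [0, 0, 0],
    [0, 0, 0],
    [0, 0, 0],
    [0, 0, 0],
    [0, 0, 0],
  ],
  slide=[
    [-0.0037, 0, 0],
    [0, 0, 0.003],
    [0, 0, 0.002],
    [0, 0, 0.001],
    [0, 0, 0.0005],
    [0, 0, 0],
    [0, 0, 0],
    [0, 0, 0],
    [0, 0, 0],
    [0, 0, 0],
  ],
  gripper=[-1, -1, -1, -1, -1, -1, -1, -1, -1, -1],
)

```text
time_s: 4.2
position: [0.6079, -0.1775, 0.0663]
tool_rot: [[0.201, -0.98, 0.0], [-0.98, -0.201, 0.0], [-0.0, -0.0, -1.0]]
ft_force: [-0.5, -0.5, -0.9]
grip_width: -0.0
```

Request:
jog_arm(
  dr=[
    [0, 0, 0],
    [0, 0, 0],
    [0, 0, 0],
    [0, 0, 0],
    [0, 0, 0],
    [0, 0, 0],
    [0, 0, 0],
    [0, 0, 0],
    [0, 0, 0],
    [0, 0, 0],
  ],
  slide=[
    [0, 0, 0.0005],
    [0, 0, 0.0005],
    [0, 0, 0.0003],
    [0, 0, 0.0002],
    [0, 0, 0],
    [0, 0, 0],
    [0, 0, 0],
    [0, 0, 0],
    [0, 0, 0],
    [0, 0, 0],
  ],
  gripper=[-1, -1, -1, -1, -1, -1, -1, -1, -1, -1],
)

```text
time_s: 5.2
position: [0.6079, -0.1774, 0.0647]
tool_rot: [[0.201, -0.98, -0.0], [-0.98, -0.201, 0.0], [-0.0, 0.0, -1.0]]
ft_force: [-0.1, 0.4, -0.3]
grip_width: 0.0001
```

Request:
jog_arm(
  dr=[
    [0, 0, 0],
    [0, 0, 0],
    [0, 0, 0],
    [0, 0, 0],
    [0, 0, 0],
    [0, 0, 0],
    [0, 0, 0],
    [0, 0, 0],
    [0, 0, 0],
    [0, 0, 0],
  ],
  slide=[
    [0, 0, 0.0002],
    [0, 0, 0.0002],
    [0, 0, 0.0001],
    [0, 0, 0],
    [0, 0, 0],
    [0, 0, 0],
    [0, 0, 0],
    [0, 0, 0],
    [0, 0, 0],
    [0, 0, 0],
  ],
  gripper=[-1, -1, -1, -1, -1, -1, -1, -1, -1, -1],
)

```text
time_s: 6.2
position: [0.6079, -0.1774, 0.0642]
tool_rot: [[0.201, -0.98, 0.0], [-0.98, -0.201, 0.0], [0.0, -0.0, -1.0]]
ft_force: [0.0, 0.3, 0.9]
grip_width: 0.0
```

Request:
jog_arm(
  dr=[
    [0, 0, 0],
    [0, 0, 0],
    [0, 0, 0],
    [0, 0, 0],
    [0, 0, 0],
    [0, 0, 0],
    [0, 0, 0],
    [0, 0, 0],
    [0, 0, 0],
    [0, 0, 0],
  ],
  slide=[
    [0, 0, 0.0001],
    [0, 0, 0.0001],
    [0, 0, 0.0001],
    [0, 0, 0],
    [0, 0, 0],
    [0, 0, 0],
    [0, 0, 0],
    [0, 0, 0],
    [0, 0, 0],
    [0, 0, 0],
  ],
  gripper=[-1, -1, -1, -1, -1, -1, -1, -1, -1, -1],
)

```text
time_s: 7.2
position: [0.6079, -0.1775, 0.0639]
tool_rot: [[0.201, -0.98, 0.0], [-0.98, -0.201, -0.0], [0.0, -0.0, -1.0]]
ft_force: [-0.4, -0.4, 1.0]
grip_width: 0.0001
```

Request:
jog_arm(
  dr=[
    [0, 0, 0],
    [0, 0, 0],
    [0, 0, 0],
    [0, 0, 0],
    [0, 0, 0],
    [0, 0, 0],
    [0, 0, 0],
    [0, 0, 0],
    [0, 0, 0],
    [0, 0, 0],
  ],
  slide=[
    [0, 0, 0.0001],
    [0, 0, 0.0001],
    [0, 0, 0.0001],
    [0, 0, 0],
    [0, 0, 0],
    [0, 0, 0],
    [0, 0, 0],
    [0, 0, 0],
    [0, 0, 0],
    [0, 0, 0],
  ],
  gripper=[-1, -1, -1, -1, -1, -1, -1, -1, -1, -1],
)

```text
time_s: 8.2
position: [0.6079, -0.1774, 0.0636]
tool_rot: [[0.201, -0.98, 0.0], [-0.98, -0.201, -0.0], [0.0, -0.0, -1.0]]
ft_force: [0.1, 0.5, -0.2]
grip_width: 0.0004
```

Request:
jog_arm(
  dr=[
    [0, 0, 0],
    [0, 0, 0],
    [0, 0, 0],
    [0, 0, 0],
    [0, 0, 0],
    [0, 0, 0],
    [0, 0, 0],
    [0, 0, 0],
    [0, 0, 0],
    [0, 0, 0],
  ],
  slide=[
    [0, 0, 0.0002],
    [0, 0, 0.0001],
    [0, 0, 0.0001],
    [0, 0, 0],
    [0, 0, 0],
    [0, 0, 0],
    [0, 0, 0],
    [0, 0, 0],
    [0, 0, 0],
    [0, 0, 0],
  ],
  gripper=[-1, -1, -1, -1, -1, -1, -1, -1, -1, -1],
)

```text
time_s: 9.2
position: [0.6079, -0.1774, 0.0632]
tool_rot: [[0.201, -0.98, -0.0], [-0.98, -0.201, 0.0], [-0.0, 0.0, -1.0]]
ft_force: [-0.0, 0.2, -0.2]
grip_width: 0.0001
```

Request:
jog_arm(
  dr=[
    [0, 0, 0],
    [0, 0, 0],
    [0, 0, 0],
    [0, 0, 0],
    [0, 0, 0],
    [0, 0, 0],
    [0, 0, 0],
    [0, 0, 0],
    [0, 0, 0],
    [0, 0, 0],
  ],
  slide=[
    [0, 0, 0.0001],
    [0, 0, 0.0001],
    [0, 0, 0.0001],
    [0, 0, 0.0001],
    [0, 0, 0.0001],
    [0, 0, 0.0001],
    [0, 0, 0],
    [0, 0, 0],
    [0, 0, 0],
    [0, 0, 0],
  ],
  gripper=[-1, -1, -1, -1, -1, -1, -1, -1, -1, -1],
)

```text
time_s: 10.2
position: [0.6079, -0.1774, 0.0626]
tool_rot: [[0.201, -0.98, 0.0], [-0.98, -0.201, -0.0], [0.0, -0.0, -1.0]]
ft_force: [-0.1, -0.2, 0.0]
grip_width: -0.0002
```

```bash
python3 - <<'E'
from rig import observe, viewer, env
import cv2, numpy as np, pickle
from h import *
for n in ("scene","wrist"):
    d=viewer.get_image(n); 
    a=d["pixels"]
    if n=="scene": a=cv2.resize(a[100:220,170:305],None,fx=5,fy=5,interpolation=cv2.INTER_CUBIC)
    cv2.imwrite(f"pics/{n}3.png",a)
s=observe(); print(s["ft_force"],s["wrist_torque"],s["position"])
E
```

```text
[-0.10921447  0.2040096  -0.14458482] [ 0.00616836 -0.04011462 -0.02379535] [ 0.60791897 -0.17743559  0.06263904]
```

View pics/scene3.png

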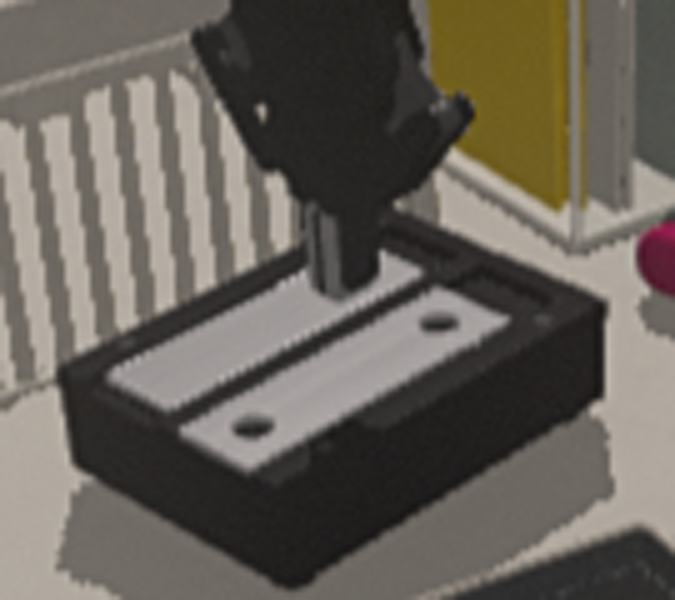

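```bash
python3 - <<'E'
import pickle; from h import *
d=pickle.load(open("scene0.pkl","rb"))
for z in (.04,.05,.054,.06,.07,.08): print(z,(proj(d,[.6079,-.1774,z])[0]-[170,100])*5)
E
```

```text
0.04 [352.16857581 401.52124172]
0.05 [350.56605104 379.76819126]
0.054 [349.91953521 370.9922324 ]
0.06 [348.94378962 357.74723072]
0.07 [347.30142466 335.45338006]
0.08 [345.63858015 312.88153507]
```

View pics/wrist3.png

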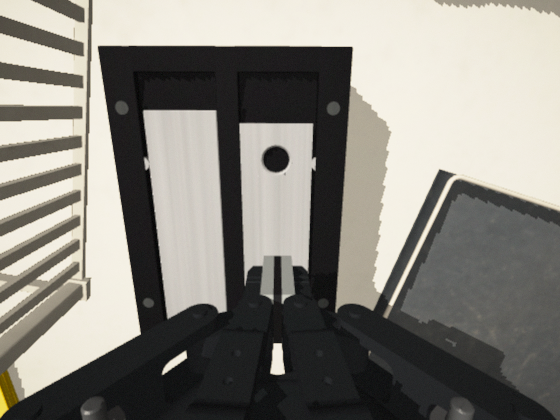

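```bash
python3 - <<'E'
from rig import viewer,observe
import pickle; from h import *
dw=viewer.get_image("wrist"); ds=viewer.get_image("scene")
pickle.dump(dw,open("w4.pkl","wb"))
c=-dw["R"].T@dw["t"]; print("cam",c, dw["R"].round(3).tolist())
for z in (.054,.06,.07,.08,.09): print(z,proj(dw,[.6079,-.1774,z])[0].round(1), proj(dw,[.5971,-.1796,z])[0].round(1),proj(dw,[.6187,-.1752,z])[0].round(1))
def P(d): return d["camera_matrix"]@np.c_[d["R"],d["t"]]
X=cv2.triangulatePoints(P(dw),P(ds),np.array([[278.],[257]]),np.array([[237.],[159.4]])); print((X[:3]/X[3]).ravel())
print(ray(ds,[237,159.4],.054), observe()["ft_force"])
E
```

```text
cam [ 0.68317012 -0.16148818  0.23288449] [[0.201, -0.98, -0.0], [-0.934, -0.192, 0.302], [-0.296, -0.06, -0.953]]
0.054 [278. 243.] [277.9 259.5] [278.  225.9]
0.06 [278. 247.] [277.9 264. ] [278.  229.5]
0.07 [278.  254.4] [278. 272.] [278.1 236. ]
0.08 [278.1 262.5] [278. 281.] [278.1 243.3]
0.09 [278.1 271.6] [278.1 291.1] [278.2 251.4]
[ 0.60858371 -0.17324307  0.08416247]
[[ 0.63375008 -0.12586005  0.054     ]] [ 0.10537227 -0.05685211  0.09485369]
```

```bash
python3 - <<'E'
import pickle; from h import *
dw=pickle.load(open("w4.pkl","rb"))
print(ray(dw,[[276,158.5],[122,107],[333.5,108],[99,46],[352,46]],.054).round(4))
a=dw["pixels"]; cv2.imwrite("pics/w4z.png",cv2.resize(a[220:360,190:370],None,fx=4,fy=4,interpolation=cv2.INTER_CUBIC))
E
```

```text
[[ 0.6576 -0.166   0.054 ]
 [ 0.6679 -0.0803  0.054 ]
 [ 0.6901 -0.1906  0.054 ]
 [ 0.6951 -0.0673  0.054 ]
 [ 0.7208 -0.1922  0.054 ]]
```

View pics/w4z.png

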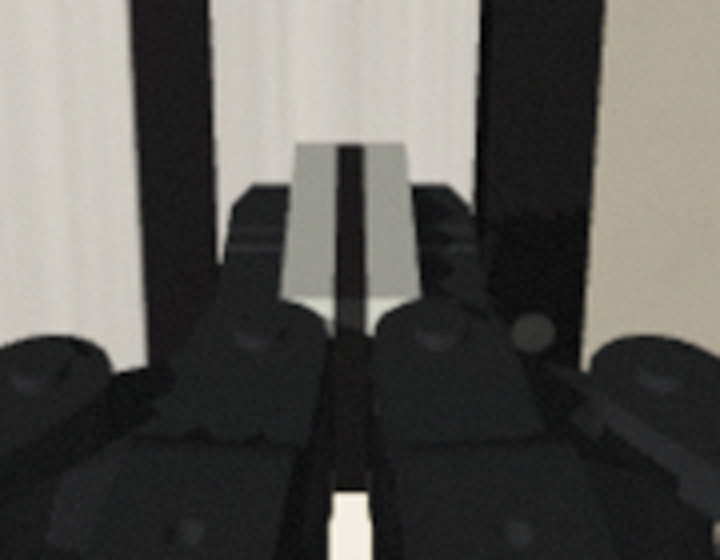

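The images and the stated tip offset disagree. Nothing has touched yet, and both views put the fingertips at z≈0.085–0.09, well above the strip. I'll descend in checked stages.

Request:
jog_arm(
  dr=[
    [0, 0, 0],
    [0, 0, 0],
    [0, 0, 0],
    [0, 0, 0],
    [0, 0, 0],
    [0, 0, 0],
    [0, 0, 0],
    [0, 0, 0],
    [0, 0, 0],
    [0, 0, 0],
  ],
  slide=[
    [0, 0, 0.002],
    [0, 0, 0.002],
    [0, 0, 0.002],
    [0, 0, 0.002],
    [0, 0, 0.002],
    [0, 0, 0.002],
    [0, 0, 0.002],
    [0, 0, 0.001],
    [0, 0, 0],
    [0, 0, 0],
  ],
  gripper=[-1, -1, -1, -1, -1, -1, -1, -1, -1, -1],
)

```text
time_s: 11.4
position: [0.608, -0.1775, 0.0477]
tool_rot: [[0.201, -0.98, 0.0], [-0.98, -0.201, -0.0], [0.0, -0.0, -1.0]]
ft_force: [-0.3, -0.2, 0.7]
grip_width: 0.0002
```

```bash
python3 - <<'E'
from rig import observe, viewer, env
from h import *
o=[]
for n in ("scene","wrist"):
    d=viewer.get_image(n); a=d["pixels"]
    a=a[120:210,175:295] if n=="scene" else a[200:305,200:340]
    o.append(cv2.resize(a,(560,420),interpolation=cv2.INTER_CUBIC)[:, :400] if n=="scene" else cv2.resize(a,(560,420),interpolation=cv2.INTER_CUBIC)[:, 80:480])
cv2.imwrite("pics/c5.png",np.hstack(o))
s=observe(); print(s["ft_force"],s["position"])
E
```

```text
[0.20999636 0.03152661 0.85640971] [ 0.60797466 -0.17747094  0.04773804]
```

View pics/c5.png

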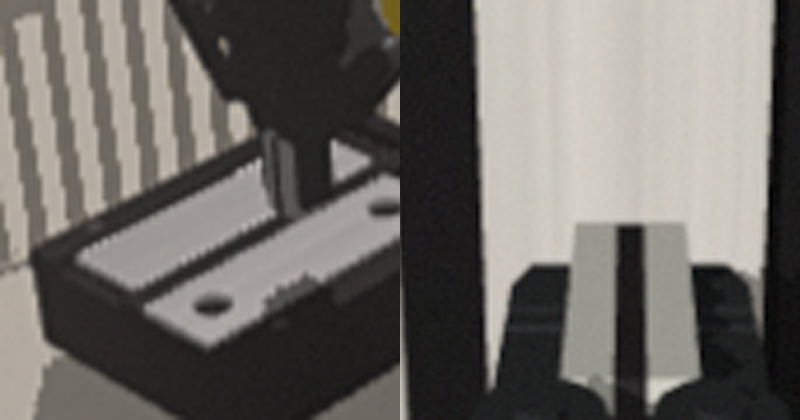

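The tip is now at z≈0.07 (scene (237,167)), so about 15 mm remain.

Request:
jog_arm(
  dr=[
    [0, 0, 0],
    [0, 0, 0],
    [0, 0, 0],
    [0, 0, 0],
    [0, 0, 0],
    [0, 0, 0],
    [0, 0, 0],
    [0, 0, 0],
    [0, 0, 0],
    [0, 0, 0],
  ],
  slide=[
    [0, 0, 0.002],
    [0, 0, 0.002],
    [0, 0, 0.002],
    [0, 0, 0.002],
    [0, 0, 0.001],
    [0, 0, 0.001],
    [0, 0, 0.0005],
    [0, 0, 0],
    [0, 0, 0],
    [0, 0, 0],
  ],
  gripper=[-1, -1, -1, -1, -1, -1, -1, -1, -1, -1],
)

```text
time_s: 12.5
position: [0.608, -0.1775, 0.0372]
tool_rot: [[0.201, -0.98, 0.0], [-0.98, -0.201, -0.0], [0.0, -0.0, -1.0]]
ft_force: [0.4, 0.4, 0.3]
grip_width: -0.0002
```

```bash
python3 - <<'E'
from rig import observe, viewer, env
from h import *
o=[]
for n in ("scene","wrist"):
    d=viewer.get_image(n); a=d["pixels"]
    a=a[120:210,175:295] if n=="scene" else a[200:305,200:340]
    o.append(cv2.resize(a,(560,420),interpolation=cv2.INTER_CUBIC)[:, :400] if n=="scene" else cv2.resize(a,(560,420),interpolation=cv2.INTER_CUBIC)[:, 80:480])
    if n=="scene":
      for z in (.054,.058,.062): print(z,(proj(d,[.608,-.1775,z])[0]-[175,120])*4.667)
cv2.imwrite("pics/c6.png",np.hstack(o))
s=observe(); print(s["ft_force"],s["position"])
E
```

```text
0.054 [303.61391567 252.96663586]
0.058 [303.00829832 244.73474312]
0.062 [302.39969373 236.46224605]
[-0.59222447 -1.34040809 -0.05055154] [ 0.60796627 -0.17746819  0.03719862]
```

View pics/c6.png

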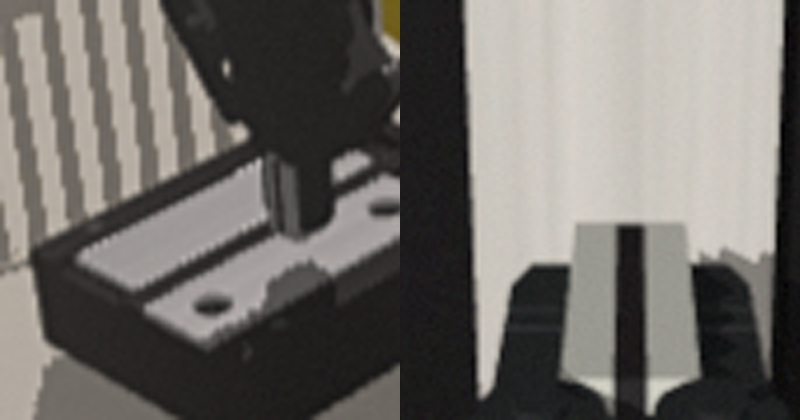

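Request:
jog_arm(
  dr=[
    [0, 0, 0],
    [0, 0, 0],
    [0, 0, 0],
    [0, 0, 0],
    [0, 0, 0],
    [0, 0, 0],
    [0, 0, 0],
    [0, 0, 0],
    [0, 0, 0],
    [0, 0, 0],
  ],
  slide=[
    [0, 0, 0.001],
    [0, 0, 0.001],
    [0, 0, 0.001],
    [0, 0, 0.001],
    [0, 0, 0.0005],
    [0, 0, 0.0005],
    [0, 0, 0.0003],
    [0, 0, 0.0002],
    [0, 0, 0],
    [0, 0, 0],
  ],
  gripper=[-1, -1, -1, -1, -1, -1, -1, -1, -1, -1],
)

```text
time_s: 13.6
position: [0.6079, -0.1775, 0.0316]
tool_rot: [[0.201, -0.98, 0.0], [-0.98, -0.201, -0.0], [0.0, -0.0, -1.0]]
ft_force: [0.1, 0.6, 0.4]
grip_width: -0.0001
```

```bash
cat > look.py <<'E'
import sys
from rig import observe, viewer, env
from h import *
o=[]
for n in ("scene","wrist"):
    d=viewer.get_image(n); a=d["pixels"]
    a=a[130:205,190:290] if n=="scene" else a[200:305,200:340]
    o.append(cv2.resize(a,(560,420),interpolation=cv2.INTER_CUBIC)[:, :400] if n=="scene" else cv2.resize(a,(560,420),interpolation=cv2.INTER_CUBIC)[:, 80:480])
    if n=="scene":
      p=observe()["position"]
      for z in (.054,.058,.062): print(z,(proj(d,[[p[0]+du*.9796,p[1]+du*.2011,z] for du in(-.011,0,.011)])-[190,130])*5.6)
cv2.imwrite(sys.argv[1],np.hstack(o))
s=observe(); print(s["ft_force"],s["position"],s["time_s"])
E
python3 look.py pics/c7.png
```

```text
0.054 [[257.12590033 260.49439646]
 [280.14351567 247.55266261]
 [302.84387612 234.78930642]]
0.058 [[256.33667689 250.57967373]
 [279.41641105 237.67507165]
 [302.1772569  224.94877001]]
0.062 [[255.54353319 240.61570226]
 [278.68571991 227.74875854]
 [301.50737229 215.06003037]]
[-1.02417328  0.68935498 -0.24502831] [ 0.6079305  -0.17743666  0.03166052] 13.7
```

View pics/c7.png

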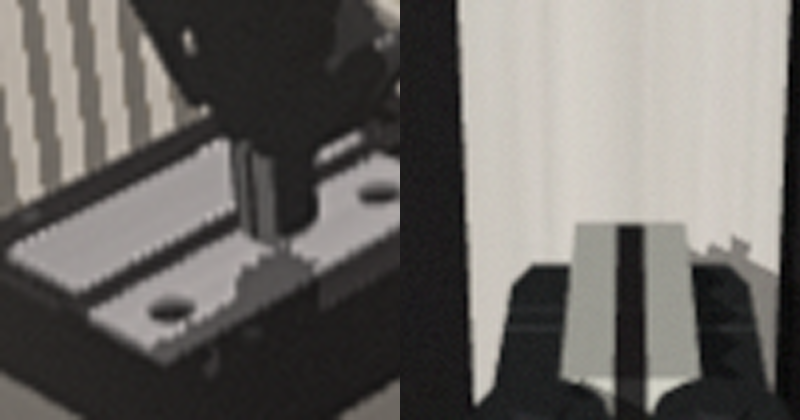

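Request:
jog_arm(
  dr=[
    [0, 0, 0],
    [0, 0, 0],
    [0, 0, 0],
    [0, 0, 0],
    [0, 0, 0],
    [0, 0, 0],
    [0, 0, 0],
    [0, 0, 0],
    [0, 0, 0],
    [0, 0, 0],
  ],
  slide=[
    [0, 0, 0.001],
    [0, 0, 0.001],
    [0, 0, 0.001],
    [0, 0, 0.0005],
    [0, 0, 0.0003],
    [0, 0, 0.0002],
    [0, 0, 0],
    [0, 0, 0],
    [0, 0, 0],
    [0, 0, 0],
  ],
  gripper=[-1, -1, -1, -1, -1, -1, -1, -1, -1, -1],
)

```text
time_s: 14.7
position: [0.6079, -0.1775, 0.0277]
tool_rot: [[0.201, -0.98, 0.0], [-0.98, -0.201, -0.0], [0.0, -0.0, -1.0]]
ft_force: [-0.6, -0.3, -0.6]
grip_width: -0.0003
```

```bash
python3 look.py pics/c8.png
```

```text
0.054 [[257.10738686 260.48057518]
 [280.1249499  247.53903887]
 [302.82526124 234.77587612]]
0.058 [[256.3181238  250.56589681]
 [279.39780533 237.66149216]
 [302.15860176 224.93538383]]
0.062 [[255.52494033 240.60197031]
 [278.66707407 227.7352239 ]
 [301.48867671 215.04668891]]
[-0.24522212  0.70220582 -0.19138167] [ 0.60790106 -0.1774508   0.02762323] 14.8
```

View pics/c8.png

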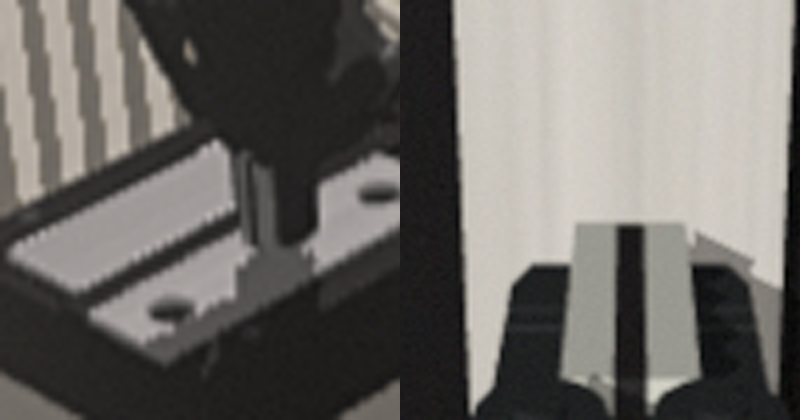

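Request:
jog_arm(
  dr=[
    [0, 0, 0],
    [0, 0, 0],
    [0, 0, 0],
    [0, 0, 0],
    [0, 0, 0],
    [0, 0, 0],
    [0, 0, 0],
    [0, 0, 0],
    [0, 0, 0],
    [0, 0, 0],
  ],
  slide=[
    [0, 0, 0.0004],
    [0, 0, 0.0004],
    [0, 0, 0.0003],
    [0, 0, 0.0003],
    [0, 0, 0.0002],
    [0, 0, 0.0001],
    [0, 0, 0],
    [0, 0, 0],
    [0, 0, 0],
    [0, 0, 0],
  ],
  gripper=[-1, -1, -1, -1, -1, -1, -1, -1, -1, -1],
)

```text
time_s: 15.8
position: [0.6079, -0.1775, 0.0259]
tool_rot: [[0.201, -0.98, 0.0], [-0.98, -0.201, -0.0], [0.0, -0.0, -1.0]]
ft_force: [-0.5, 0.3, -0.0]
grip_width: -0.0001
```

Request:
jog_arm(
  dr=[
    [0, 0, 0],
    [0, 0, 0],
    [0, 0, 0],
    [0, 0, 0],
    [0, 0, 0],
    [0, 0, 0],
    [0, 0, 0],
    [0, 0, 0],
    [0, 0, 0],
    [0, 0, 0],
  ],
  slide=[
    [0, 0, 0.0002],
    [0, 0, 0.0002],
    [0, 0, 0.0001],
    [0, 0, 0.0001],
    [0, 0, 0.0001],
    [0, 0, 0],
    [0, 0, 0],
    [0, 0, 0],
    [0, 0, 0],
    [0, 0, 0],
  ],
  gripper=[-1, -1, -1, -1, -1, -1, -1, -1, -1, -1],
)

```text
time_s: 16.8
position: [0.6079, -0.1774, 0.0253]
tool_rot: [[0.201, -0.98, 0.0], [-0.98, -0.201, -0.0], [0.0, -0.0, -1.0]]
ft_force: [-0.3, -0.3, 2.5]
grip_width: -0.0003
```

Request:
jog_arm(
  dr=[
    [0, 0, 0],
    [0, 0, 0],
    [0, 0, 0],
    [0, 0, 0],
    [0, 0, 0],
    [0, 0, 0],
    [0, 0, 0],
    [0, 0, 0],
    [0, 0, 0],
    [0, 0, 0],
  ],
  slide=[
    [0, 0, 0.0001],
    [0, 0, 0.0001],
    [0, 0, 0.0001],
    [0, 0, 0],
    [0, 0, 0],
    [0, 0, 0],
    [0, 0, 0],
    [0, 0, 0],
    [0, 0, 0],
    [0, 0, 0],
  ],
  gripper=[-1, -1, -1, -1, -1, -1, -1, -1, -1, -1],
)

```text
time_s: 17.8
position: [0.6079, -0.1775, 0.0251]
tool_rot: [[0.201, -0.98, 0.0], [-0.98, -0.201, -0.0], [0.0, -0.0, -1.0]]
ft_force: [-2.1, 0.5, 5.6]
grip_width: -0.0003
```

Request:
jog_arm(
  dr=[
    [0, 0, 0],
    [0, 0, 0],
    [0, 0, 0],
    [0, 0, 0],
    [0, 0, 0],
    [0, 0, 0],
    [0, 0, 0],
    [0, 0, 0],
    [0, 0, 0],
    [0, 0, 0],
  ],
  slide=[
    [0, 0, 0.0001],
    [0, 0, 0.0001],
    [0, 0, 0.0001],
    [0, 0, 0.0001],
    [0, 0, 0],
    [0, 0, 0],
    [0, 0, 0],
    [0, 0, 0],
    [0, 0, 0],
    [0, 0, 0],
  ],
  gripper=[-1, -1, -1, -1, -1, -1, -1, -1, -1, -1],
)

```text
time_s: 18.8
position: [0.608, -0.1775, 0.0249]
tool_rot: [[0.201, -0.98, 0.0], [-0.98, -0.201, -0.0], [0.0, -0.0, -1.0]]
ft_force: [-1.6, 1.2, 7.8]
grip_width: -0.0005
```

Request:
jog_arm(
  dr=[
    [0, 0, 0],
    [0, 0, 0],
    [0, 0, 0],
    [0, 0, 0],
    [0, 0, 0],
    [0, 0, 0],
    [0, 0, 0],
    [0, 0, 0],
    [0, 0, 0],
    [0, 0, 0],
  ],
  slide=[
    [0, 0, 0.0001],
    [0, 0, 0.0001],
    [0, 0, 0],
    [0, 0.001, 0],
    [0, 0.001, 0],
    [0, 0.001, 0],
    [0, 0.001, 0],
    [0, 0.001, 0],
    [0, 0, 0],
    [0, 0, 0],
  ],
  gripper=[-1, -1, -1, -1, -1, -1, -1, -1, -1, -1],
)

```text
time_s: 19.8
position: [0.604, -0.1787, 0.025]
tool_rot: [[0.201, -0.98, 0.003], [-0.98, -0.201, -0.001], [0.001, -0.002, -1.0]]
ft_force: [1.1, 0.5, 6.4]
grip_width: 0.0003
```

```bash
python3 look.py pics/c9.png
```

```text
0.054 [[249.32271091 265.76908199]
 [272.45969263 252.75405915]
 [295.27687901 239.91892769]]
0.058 [[248.51184806 255.83917191]
 [271.71157009 242.86131119]
 [294.58984393 230.0632677 ]]
0.062 [[247.69694595 245.85979655]
 [270.95974689 232.9196277 ]
 [293.89943396 220.15919421]]
[1.37965042 0.96919278 5.45711271] [ 0.60402912 -0.17868849  0.02499664] 19.9
```

View pics/c9.png

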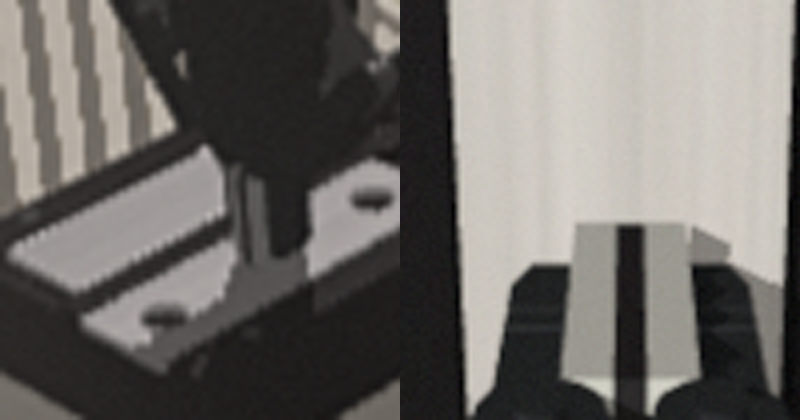

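The strip moves with the tip: the near hole shifted by (-5,+8) px in the zoomed view. The force fell to about 6 N, so I'll add a little press and continue.

Request:
jog_arm(
  dr=[
    [0, 0, 0],
    [0, 0, 0],
    [0, 0, 0],
    [0, 0, 0],
    [0, 0, 0],
    [0, 0, 0],
    [0, 0, 0],
    [0, 0, 0],
    [0, 0, 0],
    [0, 0, 0],
  ],
  slide=[
    [0, 0, 0.0001],
    [0, 0, 0.0001],
    [0, 0, 0.0001],
    [0, 0.0015, 0],
    [0, 0.0015, 0],
    [0, 0.0015, 0],
    [0, 0.0015, 0],
    [0, 0.0015, 0],
    [0, 0.0015, 0],
    [0, 0.0015, 0],
  ],
  gripper=[-1, -1, -1, -1, -1, -1, -1, -1, -1, -1],
)

```text
time_s: 20.9
position: [0.5942, -0.1809, 0.0249]
tool_rot: [[0.201, -0.98, 0.004], [-0.98, -0.201, -0.001], [0.002, -0.004, -1.0]]
ft_force: [2.6, 1.6, 6.6]
grip_width: -0.0004
```

```bash
python3 look.py pics/c10.png | tail -1
```

```text
[1.79568285 0.28058212 7.40994007] [ 0.59392051 -0.18102127  0.0248951 ] 21.0
```

View pics/c10.png

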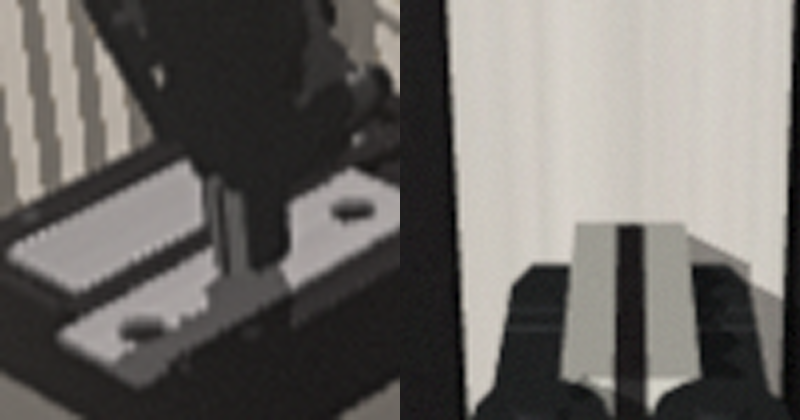

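Request:
jog_arm(
  dr=[
    [0, 0, 0],
    [0, 0, 0],
    [0, 0, 0],
    [0, 0, 0],
    [0, 0, 0],
    [0, 0, 0],
    [0, 0, 0],
    [0, 0, 0],
    [0, 0, 0],
    [0, 0, 0],
  ],
  slide=[
    [0, 0.001, 0.0001],
    [0, 0.0015, 0.0001],
    [0, 0.0015, 0],
    [0, 0.0015, 0],
    [0, 0.0015, 0],
    [0, 0.0015, 0],
    [0, 0.0015, 0],
    [0, 0.0015, 0],
    [0, 0.0015, 0],
    [0, 0.0015, 0],
  ],
  gripper=[-1, -1, -1, -1, -1, -1, -1, -1, -1, -1],
)

```text
time_s: 22.0
position: [0.5799, -0.184, 0.0248]
tool_rot: [[0.201, -0.98, 0.004], [-0.98, -0.201, -0.002], [0.002, -0.003, -1.0]]
ft_force: [2.4, -0.0, 8.0]
grip_width: 0.0
```

```bash
python3 look.py pics/c11.png | tail -1
```

```text
[1.47549251 0.06169589 8.97290694] [ 0.5797294  -0.18406325  0.02481816] 22.1
```

View pics/c11.png

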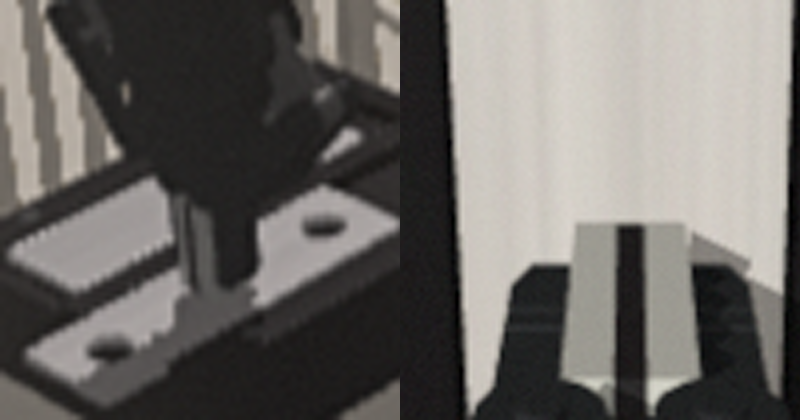

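Request:
jog_arm(
  dr=[
    [0, 0, 0],
    [0, 0, 0],
    [0, 0, 0],
    [0, 0, 0],
    [0, 0, 0],
    [0, 0, 0],
    [0, 0, 0],
    [0, 0, 0],
    [0, 0, 0],
    [0, 0, 0],
  ],
  slide=[
    [0, 0.0015, 0],
    [0, 0.0015, 0],
    [0, 0.0015, 0],
    [0, 0.0015, 0],
    [0, 0.0015, 0],
    [0, 0.0015, 0],
    [0, 0.0015, 0],
    [0, 0.0015, 0],
    [0, 0.0015, 0],
    [0, 0, 0],
  ],
  gripper=[-1, -1, -1, -1, -1, -1, -1, -1, -1, -1],
)

```text
time_s: 23.1
position: [0.5665, -0.1868, 0.0248]
tool_rot: [[0.201, -0.98, 0.003], [-0.98, -0.201, -0.002], [0.002, -0.003, -1.0]]
ft_force: [1.1, 1.1, 7.2]
grip_width: -0.0001
```

```bash
python3 look.py pics/c12.png | tail -1; python3 - <<'E'
from rig import viewer
from h import *
import pickle
d=viewer.get_image("top"); pickle.dump(d,open("top12.pkl","wb"))
cv2.imwrite("pics/top12.png",cv2.resize(d["pixels"][140:290,145:275],None,fx=4.2,fy=3.9,interpolation=cv2.INTER_CUBIC))
E
```

```text
[ 0.82253279 -0.4093648   8.3551769 ] [ 0.56645165 -0.18676835  0.02475081] 23.2
```

View pics/c12.png

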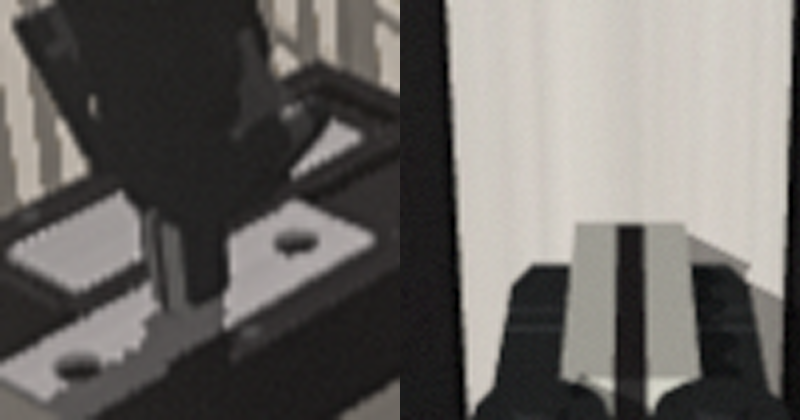

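View pics/top12.png

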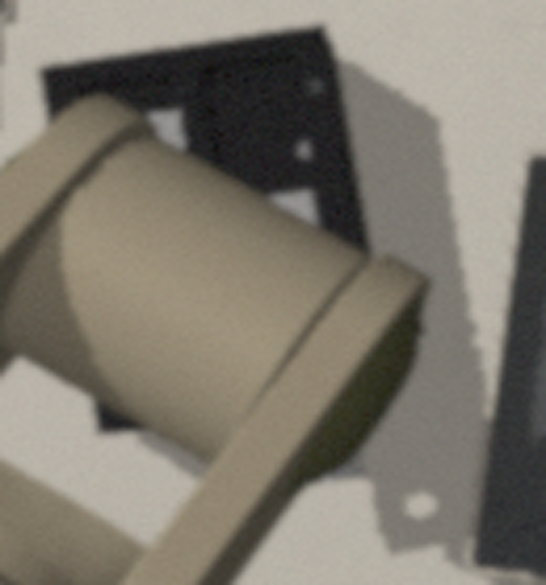

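Request:
jog_arm(
  dr=[
    [0, 0, 0],
    [0, 0, 0],
    [0, 0, 0],
    [0, 0, 0],
    [0, 0, 0],
    [0, 0, 0],
    [0, 0, 0],
    [0, 0, 0],
    [0, 0, 0],
    [0, 0, 0],
  ],
  slide=[
    [0, 0, -0.002],
    [0, 0, -0.005],
    [0, 0, -0.005],
    [0, 0, -0.007],
    [0, 0, -0.007],
    [0, 0.01, -0.005],
    [0, 0.014, 0],
    [0, 0.014, 0],
    [0, 0.014, 0],
    [0, 0, 0],
  ],
  gripper=[-1, -1, -1, -1, -1, 0.5, 0.5, 0.5, 0.5, 0.5],
)

```text
time_s: 24.25
position: [0.5128, -0.1968, 0.0552]
tool_rot: [[0.2, -0.98, -0.001], [-0.98, -0.2, 0.0], [-0.0, 0.001, -1.0]]
ft_force: [-0.8, 0.7, 0.2]
grip_width: 0.0641
```

```bash
python3 - <<'E'
from rig import viewer,observe
from h import *
import pickle
D={n:viewer.get_image(n) for n in("scene","wrist")}; pickle.dump(D,open("d13.pkl","wb"))
for n,d in D.items():
    a=d["pixels"]
    cv2.imwrite(f"pics/{n}13.png",cv2.resize(a[130:235,160:300],(800,600),interpolation=cv2.INTER_CUBIC) if n=="scene" else a)
print(observe()["position"],observe()["grip_width"],observe()["ft_force"])
E
```

```text
[ 0.51439569 -0.19682031  0.05521582] 0.06400428334092659 [-0.07349393 -0.06726612 -0.87419777]
```

View pics/scene13.png

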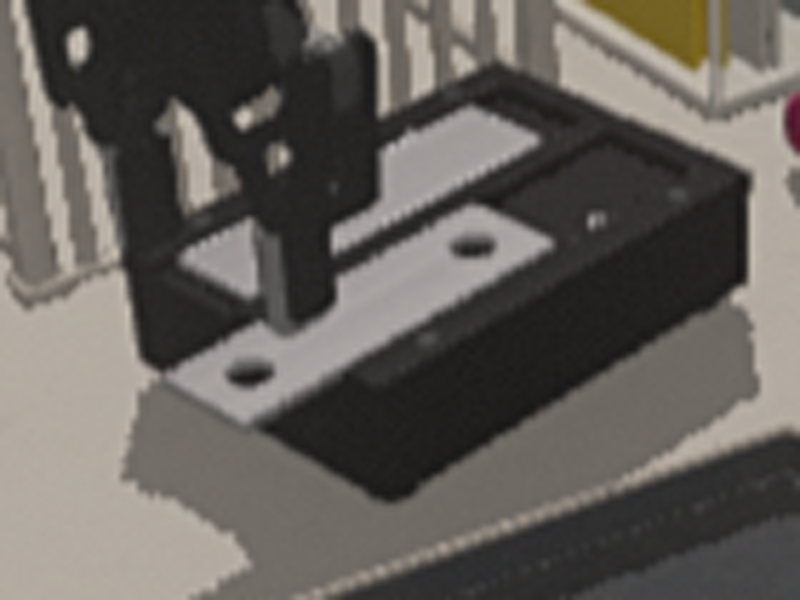

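View pics/wrist13.png

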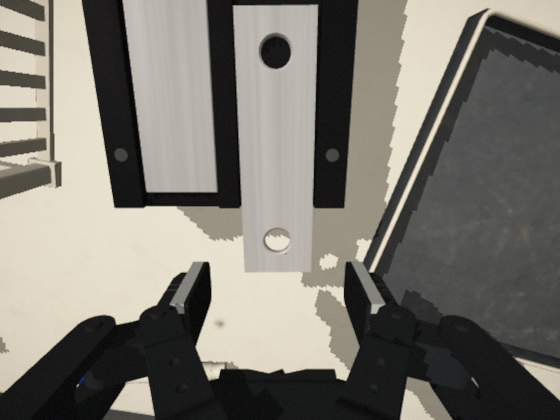

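```bash
python3 - <<'E'
from h import *
import pickle
D=pickle.load(open("d13.pkl","rb")); u=np.array([.9796,.2011,0]);v=np.array([-.2011,.9796,0])
def pr(n,uv):
    for q,w in zip(uv,ray(D[n],uv,.054)): print(n,np.round(q,1),w.round(4),"u %.4f v %.4f"%(w@u,w@v))
pr("wrist",[[277,240],[275,50.5],[278,271],[244,271],[311,271],[114,207],[344,207],[161,193]])
s=800/140
pr("scene",[[160+x/s,130+y/s] for x,y in[(250,372),(475,244),(205,400)]])
p=np.array([.5144,-.1968,0]); print("tcp",p@u,p@v)
E
```

```text
wrist [277 240] [ 0.5186 -0.1952  0.054 ] u 0.4687 v -0.2955
wrist [275.   50.5] [ 0.6157 -0.1744  0.054 ] u 0.5681 v -0.2947
wrist [278 271] [ 0.4991 -0.1998  0.054 ] u 0.4487 v -0.2961
wrist [244 271] [ 0.495  -0.1799  0.054 ] u 0.4487 v -0.2758
wrist [311 271] [ 0.503  -0.2191  0.054 ] u 0.4487 v -0.3158
wrist [114 207] [ 0.5199 -0.1018  0.054 ] u 0.4888 v -0.2042
wrist [344 207] [ 0.5457 -0.228   0.054 ] u 0.4887 v -0.3331
wrist [161 193] [ 0.5332 -0.1268  0.054 ] u 0.4968 v -0.2315
scene [203.8 195.1] [ 0.517  -0.1974  0.054 ] u 0.4667 v -0.2973
scene [243.1 172.7] [ 0.6157 -0.1765  0.054 ] u 0.5676 v -0.2967
scene [195.9 200. ] [ 0.4981 -0.2024  0.054 ] u 0.4472 v -0.2985
tcp 0.4643297599999999 -0.29623112
```

Overhang is 40.0 mm: the front face is at u=0.4887 and the near end at u=0.4487. The tool is centred over the strip. Next I'll lower the fingers astride the overhang and partly close to check the tip height.

Request:
jog_arm(
  dr=[
    [0, 0, 0],
    [0, 0, 0],
    [0, 0, 0],
    [0, 0, 0],
    [0, 0, 0],
    [0, 0, 0],
    [0, 0, 0],
    [0, 0, 0],
    [0, 0, 0],
    [0, 0, 0],
  ],
  slide=[
    [0, 0, 0.007],
    [0, 0, 0.007],
    [0, 0, 0.007],
    [0, 0, 0.007],
    [0, 0, 0.006],
    [0, 0, 0.0035],
    [0, 0, 0],
    [0, 0, 0],
    [0, 0, 0],
    [0, 0, 0],
  ],
  gripper=[0.5, 0.5, 0.5, 0.5, 0.5, 0.3, 0.1, 0.1, 0.1, 0.1],
  force=40,
)

```text
time_s: 25.35
position: [0.5145, -0.1967, 0.0176]
tool_rot: [[0.201, -0.98, 0.001], [-0.98, -0.201, -0.0], [0.0, -0.0, -1.0]]
ft_force: [0.7, 0.2, -0.9]
grip_width: 0.0471
```

```bash
cat > look2.py <<'E'
import sys
from rig import viewer,observe
from h import *
o=observe(); p=o["position"]
n=sys.argv[1]
d=viewer.get_image("scene"); a=d["pixels"]
x0,y0=int(sys.argv[2]),int(sys.argv[3])
c=cv2.resize(a[y0:y0+75,x0:x0+100],(800,600),interpolation=cv2.INTER_CUBIC)
X=o["tool_rot"][:,0]; Y=o["tool_rot"][:,1]
w=o["grip_width"]/2
for sx in(-1,1):
  for sy in (1,):
    for z in(.048,.050,.054): print(sx,sy,z,((proj(d,[p+sx*w*X+sy*.011*Y+np.array([0,0,z-p[2]])])[0]-[x0,y0])*8).round(0))
cv2.imwrite(f"pics/s{n}.png",c); 
w=viewer.get_image("wrist"); cv2.imwrite(f"pics/w{n}.png",w["pixels"])
print(o["position"],o["grip_width"],o["ft_force"],o["time_s"])
E
python3 look2.py 14 175 150
```

```text
-1 1 0.048 [118. 368.]
-1 1 0.05 [117. 360.]
-1 1 0.054 [115. 346.]
1 1 0.048 [254. 445.]
1 1 0.05 [253. 438.]
1 1 0.054 [251. 423.]
[ 0.51451435 -0.19670068  0.01761603] 0.04706791467248515 [ 0.66776291  0.19375693 -0.94863108] 25.35
```

View pics/s14.png

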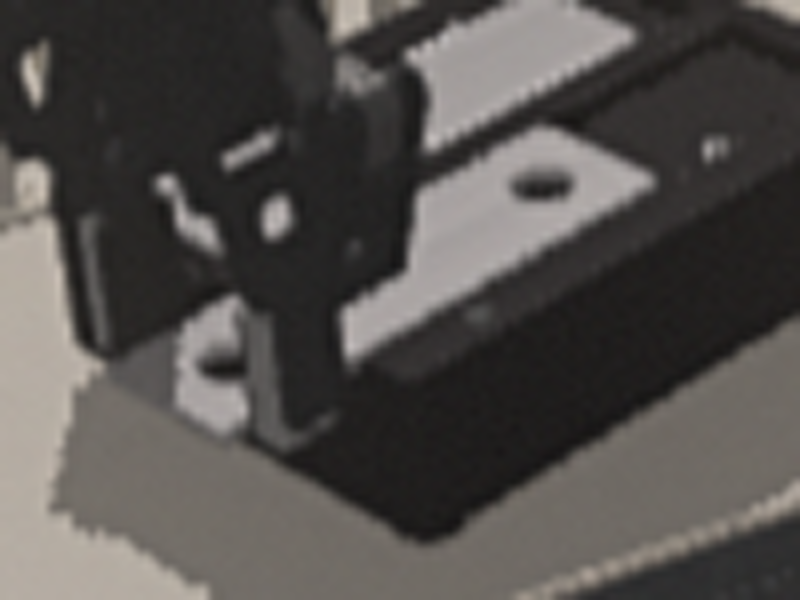

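View pics/w14.png

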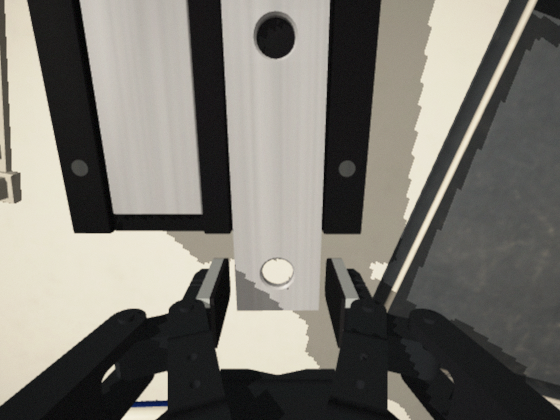

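Both fingertips are at about z=0.050, level with the strip's underside, and they straddle it evenly (wrist columns 228 and 327; strip 235–320). Closing now.

Request:
jog_arm(
  dr=[
    [0, 0, 0],
    [0, 0, 0],
    [0, 0, 0],
    [0, 0, 0],
    [0, 0, 0],
    [0, 0, 0],
    [0, 0, 0],
    [0, 0, 0],
    [0, 0, 0],
    [0, 0, 0],
  ],
  slide=[
    [0, 0, 0.0005],
    [0, 0, 0],
    [0, 0, 0],
    [0, 0, 0],
    [0, 0, 0],
    [0, 0, 0],
    [0, 0, 0],
    [0, 0, 0],
    [0, 0, 0],
    [0, 0, 0],
  ],
  gripper=[0.1, -0.2, -0.2, -0.2, -0.2, -0.2, -0.2, -0.2, -0.2, -0.2],
  force=60,
)

```text
time_s: 26.45
position: [0.5144, -0.1967, 0.0169]
tool_rot: [[0.201, -0.98, 0.0], [-0.98, -0.201, -0.0], [0.0, -0.0, -1.0]]
ft_force: [-1.0, -0.5, 2.7]
grip_width: 0.0377
```

```bash
python3 look2.py 15 175 150
```

```text
-1 1 0.048 [131. 375.]
-1 1 0.05 [129. 368.]
-1 1 0.054 [127. 353.]
1 1 0.048 [239. 438.]
1 1 0.05 [238. 430.]
1 1 0.054 [236. 416.]
[ 0.51437466 -0.19666442  0.01685201] 0.03771768684842243 [-0.98162718 -0.52924141  2.65750488] 26.45
```

View pics/s15.png

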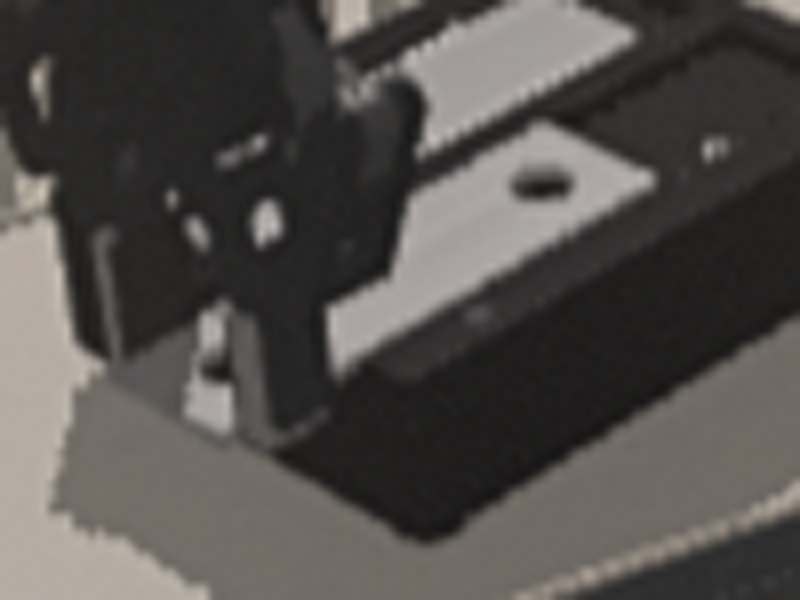

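Request:
jog_arm(
  dr=[
    [0, 0, 0],
    [0, 0, 0],
    [0, 0, 0],
    [0, 0, 0],
    [0, 0, 0],
    [0, 0, 0],
    [0, 0, 0],
    [0, 0, 0],
    [0, 0, 0],
    [0, 0, 0],
  ],
  slide=[
    [0, 0, -0.001],
    [0, 0, -0.002],
    [0, 0, -0.003],
    [0, 0, -0.004],
    [0, 0, -0.005],
    [0, 0, -0.005],
    [0, 0, -0.005],
    [0, 0, -0.005],
    [0, 0, -0.005],
    [0, 0, -0.005],
  ],
  gripper=[-0.2, -0.2, -0.2, -0.2, -0.2, -0.2, -0.2, -0.2, -0.2, -0.2],
)

```text
time_s: 27.55
position: [0.5144, -0.1966, 0.0573]
tool_rot: [[0.201, -0.98, 0.0], [-0.98, -0.201, -0.0], [0.0, -0.0, -1.0]]
ft_force: [0.5, -0.1, -0.2]
grip_width: 0.0375
```

```bash
python3 look2.py 16 175 130; python3 -c "
import cv2;from rig import viewer
cv2.imwrite('pics/f16.png',viewer.get_image('scene')['pixels'][80:300,120:420])"
```

```text
-1 1 0.048 [131. 535.]
-1 1 0.05 [130. 528.]
-1 1 0.054 [128. 514.]
1 1 0.048 [239. 597.]
1 1 0.05 [238. 590.]
1 1 0.054 [236. 575.]
[ 0.51436796 -0.19664734  0.05728327] 0.037502538492943736 [ 0.52861676 -0.1108169  -0.22815726] 27.55
```

View pics/f16.png

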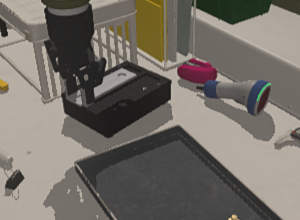

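View pics/w16.png

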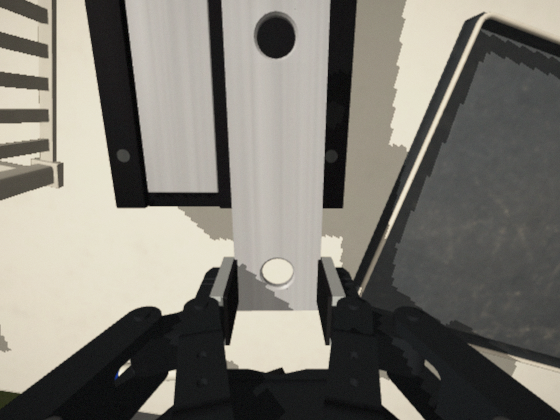

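The strip is held rigidly and level: in the wrist view the holes are still at (276,35) and (277,271), and the plain strip is still in its slideway. Moving over the tray.

Request:
jog_arm(
  dr=[
    [0, 0, 0],
    [0, 0, 0],
    [0, 0, 0],
    [0, 0, 0],
    [0, 0, 0],
    [0, 0, 0],
    [0, 0, 0],
    [0, 0, 0],
    [0, 0, 0],
    [0, 0, 0],
  ],
  slide=[
    [0.006, 0.0014, 0],
    [0.014, 0.004, 0],
    [0.022, 0.007, 0],
    [0.027, 0.008, 0],
    [0.029, 0.009, 0],
    [0.03, 0.009, 0],
    [0.028, 0.009, 0],
    [0.024, 0.007, 0],
    [0.017, 0.005, 0],
    [0.009, 0.002, 0],
  ],
  gripper=[-0.2, -0.2, -0.2, -0.2, -0.2, -0.2, -0.2, -0.2, -0.2, -0.2],
)

```text
time_s: 28.7
position: [0.4946, -0.4133, 0.0563]
tool_rot: [[0.199, -0.98, -0.0], [-0.98, -0.199, -0.0], [0.0, 0.0, -1.0]]
ft_force: [-0.5, 0.4, -0.1]
grip_width: 0.0377
```

Request:
jog_arm(
  dr=[
    [0, 0, 0],
    [0, 0, 0],
    [0, 0, 0],
    [0, 0, 0],
    [0, 0, 0],
    [0, 0, 0],
    [0, 0, 0],
    [0, 0, 0],
    [0, 0, 0],
    [0, 0, 0],
  ],
  slide=[
    [0, 0, 0],
    [0, 0, 0.004],
    [0, 0, 0.008],
    [0, 0, 0.008],
    [0, 0, 0.008],
    [0, 0, 0.008],
    [0, 0, 0.004],
    [0, 0, 0],
    [0, 0, 0],
    [0, 0, 0],
  ],
  gripper=[-0.2, -0.2, -0.2, -0.2, -0.2, -0.2, -0.2, -0.2, -0.2, -0.2],
)

```text
time_s: 29.7
position: [0.4958, -0.411, 0.0172]
tool_rot: [[0.201, -0.98, 0.001], [-0.98, -0.201, -0.001], [0.001, -0.0, -1.0]]
ft_force: [0.0, 0.4, -0.4]
grip_width: 0.0378
```

```bash
python3 -c "
import cv2;from rig import viewer,observe
a=viewer.get_image('scene');cv2.imwrite('pics/f17.png',cv2.resize(a['pixels'][150:390,170:430],None,fx=2.4,fy=2.4,interpolation=cv2.INTER_CUBIC))
cv2.imwrite('pics/w17.png',viewer.get_image('wrist')['pixels'])
o=observe();print(o['position'],o['ft_force'],o['time_s'],o['grip_width'])"
```

```text
[ 0.49573333 -0.41091377  0.01720239] [-0.40162512  0.30309023 -1.33159236] 29.8 0.03770785877968417
```

View pics/f17.png

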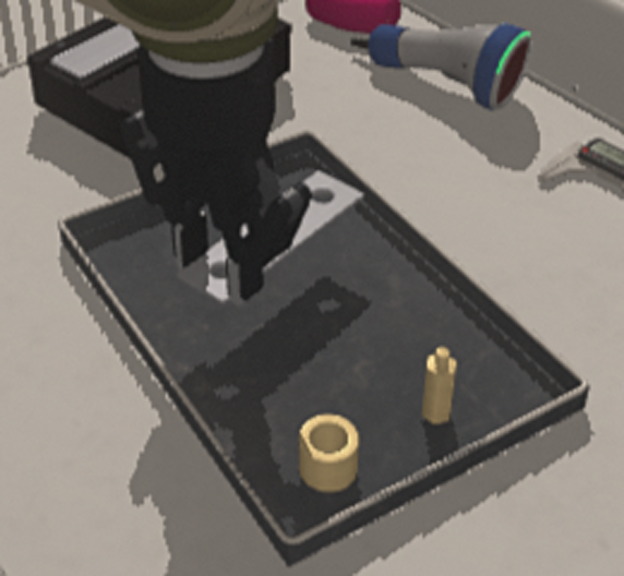

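View pics/w17.png

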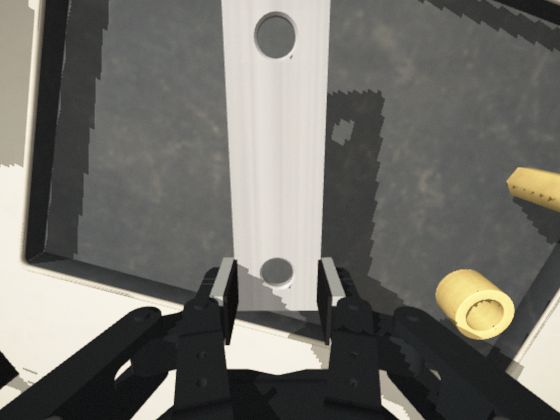

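Request:
jog_arm(
  dr=[
    [0, 0, 0],
    [0, 0, 0],
    [0, 0, 0],
    [0, 0, 0],
    [0, 0, 0],
    [0, 0, 0],
    [0, 0, 0],
    [0, 0, 0],
    [0, 0, 0],
    [0, 0, 0],
  ],
  slide=[
    [0, 0, 0.004],
    [0, 0, 0.008],
    [0, 0, 0.008],
    [0, 0, 0.008],
    [0, 0, 0.007],
    [0, 0, 0.005],
    [0, 0, 0.003],
    [0, 0, 0.001],
    [0, 0, 0],
    [0, 0, 0],
  ],
  gripper=[-0.2, -0.2, -0.2, -0.2, -0.2, -0.2, -0.2, -0.2, -0.2, -0.2],
)

```text
time_s: 30.8
position: [0.4957, -0.4109, -0.0269]
tool_rot: [[0.201, -0.98, 0.0], [-0.98, -0.201, -0.0], [0.001, -0.0, -1.0]]
ft_force: [-0.6, 0.2, -1.0]
grip_width: 0.0374
```

Request:
jog_arm(
  dr=[
    [0, 0, 0],
    [0, 0, 0],
    [0, 0, 0],
    [0, 0, 0],
    [0, 0, 0],
    [0, 0, 0],
    [0, 0, 0],
    [0, 0, 0],
    [0, 0, 0],
    [0, 0, 0],
  ],
  slide=[
    [0, 0, 0.0005],
    [0, 0, 0.0005],
    [0, 0, 0.0005],
    [0, 0, 0.0003],
    [0, 0, 0.0002],
    [0, 0, 0],
    [0, 0, 0],
    [0, 0, 0],
    [0, 0, 0],
    [0, 0, 0],
  ],
  gripper=[-0.2, -0.2, -0.2, -0.2, -0.2, -0.2, -0.2, -0.2, -0.2, -0.2],
)

```text
time_s: 31.8
position: [0.4957, -0.4109, -0.0278]
tool_rot: [[0.201, -0.98, 0.001], [-0.98, -0.201, -0.001], [0.001, -0.0, -1.0]]
ft_force: [-2.5, 2.8, 10.2]
grip_width: 0.0375
```

```bash
cat > l3.py <<'E'
import sys,cv2;from rig import viewer,observe
n=sys.argv[1]
a=viewer.get_image('scene');cv2.imwrite(f'pics/f{n}.png',cv2.resize(a['pixels'][200:305,220:360],(800,600),interpolation=cv2.INTER_CUBIC))
cv2.imwrite(f'pics/w{n}.png',viewer.get_image('wrist')['pixels'])
o=observe();print(o['position'],o['ft_force'],o['time_s'],o['grip_width'])
E
python3 l3.py 18
```

```text
[ 0.49573137 -0.41093192 -0.02779225] [-2.86616223  3.08399609 10.20880722] 31.9 0.03767350739711301
```

View pics/f18.png

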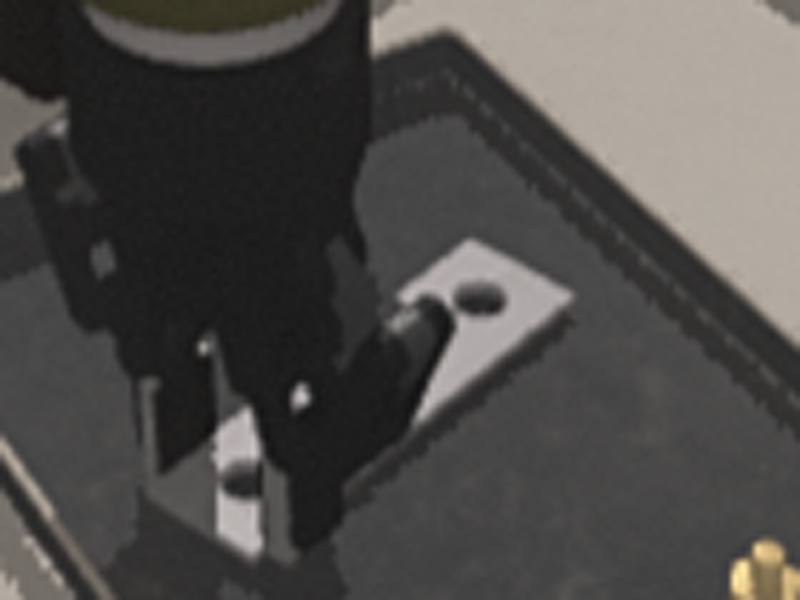

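```bash
python3 - <<'E'
from rig import viewer
from h import *
d=viewer.get_image("scene")
for z in(.004,.006,.008,.010,.012):
    print(z,((proj(d,[[.5974,-.3900,z]])-[220,200])*5.714).round(0))
d=viewer.get_image("wrist")
E
```

```text
0.004 [[482. 308.]]
0.006 [[482. 302.]]
0.008 [[482. 297.]]
0.01 [[482. 292.]]
0.012 [[482. 287.]]
```

View pics/w18.png

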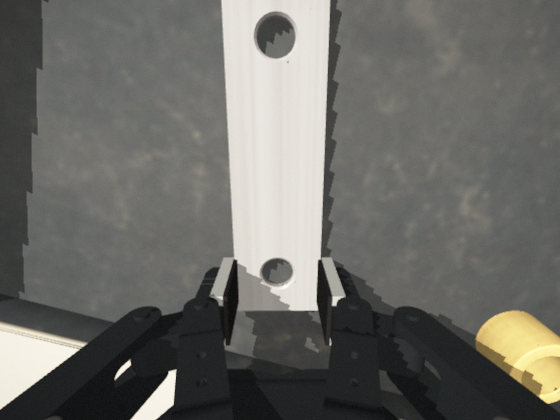

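The tips are on the floor (10 N) with the strip's underside about 2–3 mm above it. I'll tilt slightly so the far end rests first.

Request:
jog_arm(
  dr=[
    [0, 0, 0],
    [-0.005, 0, 0],
    [-0.005, 0, 0],
    [-0.005, 0, 0],
    [-0.005, 0, 0],
    [-0.004, 0, 0],
    [0, 0, 0],
    [0, 0, 0],
    [0, 0, 0],
    [0, 0, 0],
  ],
  slide=[
    [0, 0, -0.0008],
    [0, 0.0001, 0],
    [0, 0.0001, 0],
    [0, 0.0002, 0],
    [0, 0.0002, 0],
    [0, 0.0001, 0],
    [0, 0, 0],
    [0, 0, 0],
    [0, 0, 0],
    [0, 0, 0],
  ],
  gripper=[-0.2, -0.2, -0.2, -0.2, -0.2, -0.2, -0.2, -0.2, -0.2, -0.2],
)

```text
time_s: 33.0
position: [0.495, -0.4111, -0.0277]
tool_rot: [[0.201, -0.979, -0.023], [-0.98, -0.201, -0.005], [0.001, 0.024, -1.0]]
ft_force: [-1.4, 1.7, 5.9]
grip_width: 0.0373
```

```bash
python3 l3.py 19
```

```text
[ 0.49503402 -0.41106421 -0.02769559] [-1.78199231  1.49152006  6.89731098] 33.1 0.037643372381171714
```

View pics/f19.png

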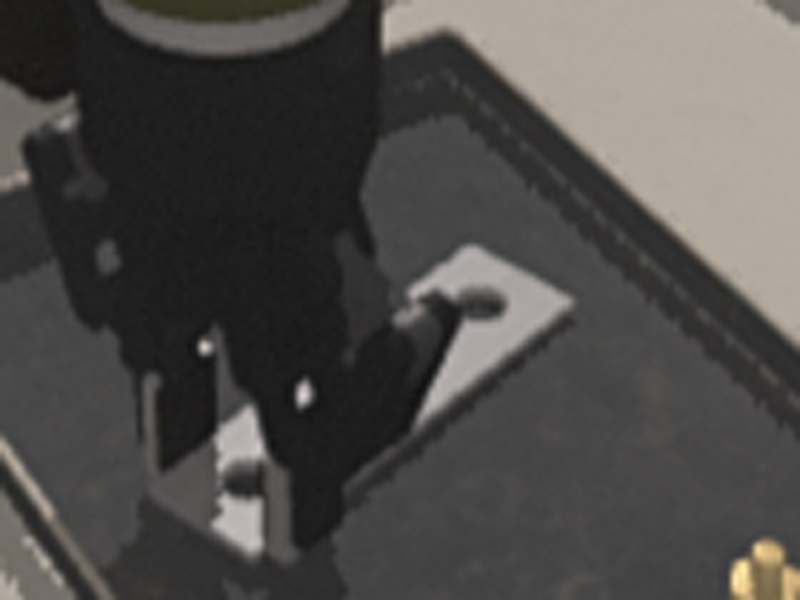

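The far end now rests on the floor. Releasing gradually.

Request:
jog_arm(
  dr=[
    [0, 0, 0],
    [0, 0, 0],
    [0, 0, 0],
    [0, 0, 0],
    [0, 0, 0],
    [0, 0, 0],
    [0, 0, 0],
    [0, 0, 0],
    [0, 0, 0],
    [0, 0, 0],
  ],
  slide=[
    [0, 0, 0],
    [0, 0, 0],
    [0, 0, 0],
    [0, 0, 0],
    [0, 0, 0],
    [0, 0, 0],
    [0, 0, 0],
    [0, 0, 0],
    [0, 0, 0],
    [0, 0, 0],
  ],
  gripper=[-0.18, -0.16, -0.14, -0.12, -0.1, -0.08, -0.06, -0.03, 0.03, 0.1],
  force=20,
)

```text
time_s: 34.1
position: [0.4948, -0.4106, -0.0288]
tool_rot: [[0.201, -0.979, -0.024], [-0.98, -0.201, -0.004], [-0.001, 0.024, -1.0]]
ft_force: [-0.4, -0.3, -0.0]
grip_width: 0.0473
```

```bash
python3 l3.py 20
```

```text
[ 0.49472087 -0.41058891 -0.02881914] [-1.68144038  0.79584657  0.50568865] 34.2 0.04726311833123281
```

View pics/f20.png

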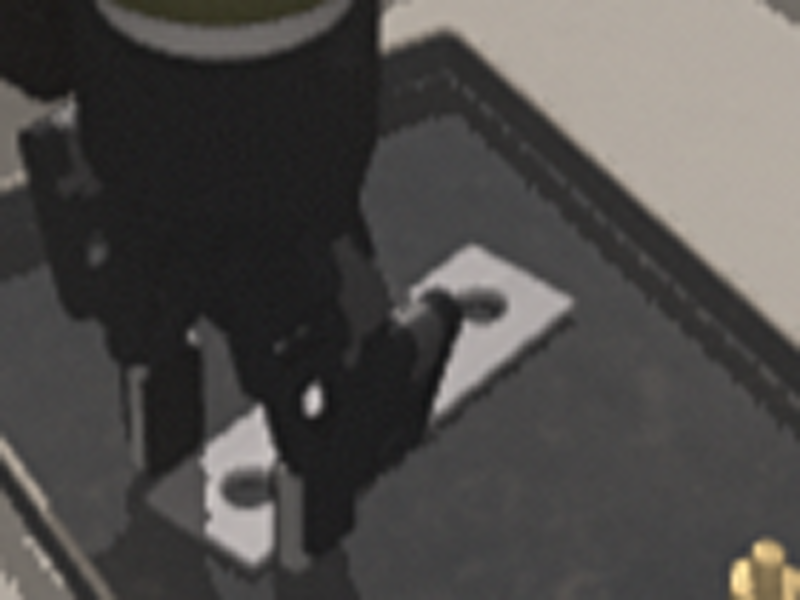

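View pics/w20.png

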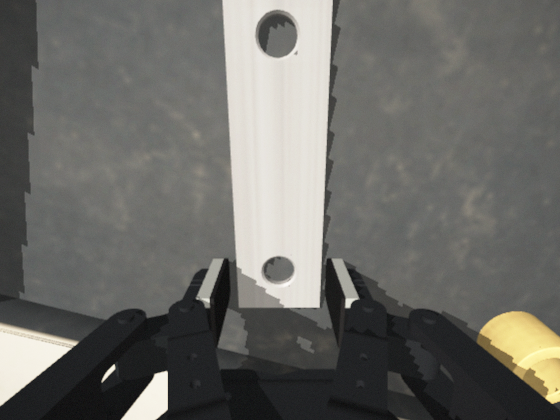

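The strip is free between the fingers and lies on the floor. I'll open wider and withdraw.

Request:
jog_arm(
  dr=[
    [0, 0, 0],
    [0, 0, 0],
    [0, 0, 0],
    [0, 0, 0],
    [0, 0, 0],
    [0, 0, 0],
    [0, 0, 0],
    [0, 0, 0],
    [0, 0, 0],
    [0, 0, 0],
  ],
  slide=[
    [0, 0, 0],
    [0, 0, 0],
    [0, 0, -0.003],
    [0, 0, -0.008],
    [0, 0, -0.015],
    [0, 0, -0.02],
    [0, 0, -0.02],
    [0, 0, -0.02],
    [0, 0, -0.02],
    [0, 0, -0.02],
  ],
  gripper=[0.4, 0.4, 0.4, 0.4, 0.4, 0.4, 0.4, 0.4, 0.4, 0.4],
)

```text
time_s: 35.2
position: [0.4979, -0.4103, 0.0993]
tool_rot: [[0.201, -0.979, -0.023], [-0.98, -0.201, -0.005], [0.001, 0.024, -1.0]]
ft_force: [-0.1, 0.1, 0.5]
grip_width: 0.0599
```

Request:
jog_arm(
  dr=[
    [0, 0, 0],
    [0, 0, 0],
    [0, 0, 0],
    [0, 0, 0],
    [0, 0, 0],
    [0, 0, 0],
    [0, 0, 0],
    [0, 0, 0],
    [0, 0, 0],
    [0, 0, 0],
  ],
  slide=[
    [0, 0.02, -0.02],
    [0, 0.02, -0.02],
    [0, 0.02, 0],
    [0, 0.02, 0],
    [0, 0.02, 0],
    [0, 0.02, 0],
    [0, 0, 0],
    [0, 0, 0],
    [0, 0, 0],
    [0, 0, 0],
  ],
  gripper=[0.4, 0.4, 0.4, 0.4, 0.4, 0.4, 0.4, 0.4, 0.4, 0.4],
)

```text
time_s: 36.2
position: [0.382, -0.434, 0.1405]
tool_rot: [[0.202, -0.979, -0.023], [-0.979, -0.202, -0.005], [0.0, 0.024, -1.0]]
ft_force: [0.1, 0.4, 0.6]
grip_width: 0.0594
```

```bash
python3 - <<'E'
from rig import viewer,observe
from h import *
for n in("scene","top"):
    d=viewer.get_image(n); cv2.imwrite(f"pics/{n}21.png",d["pixels"])
    if n=="scene": ds=d
import pickle; pickle.dump((ds,d),open("d21.pkl","wb"))
o=observe();print(o['position'],o['ft_force'],o['time_s'])
E
```

```text
[ 0.3818414  -0.4339829   0.14039013] [0.84396314 0.09138766 0.14621293] 36.3
```

View pics/scene21.png

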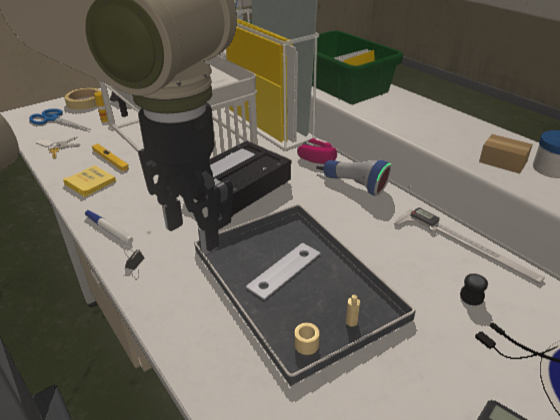

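View pics/top21.png

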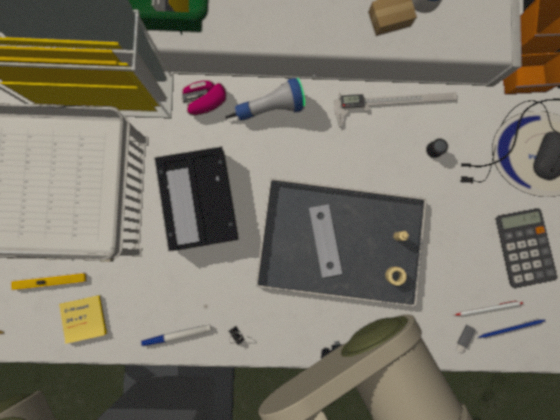

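The holed strip lies flat in the tray, with its holes at (321,215) and (330,265) in the top view. The plain strip looks untouched, and the robot is clear. One last numeric check before handing in.

```bash
python3 - <<'E'
from rig import env
from h import *
import pickle
_,d=pickle.load(open("d21.pkl","rb")); g=cv2.cvtColor(d["pixels"],cv2.COLOR_BGR2GRAY)
for x0,y0,x1,y1,z in((160,160,205,248,.054),(300,195,350,285,.006)):
    m=np.zeros_like(g); m[y0:y1,x0:x1]=((g>100)*255)[y0:y1,x0:x1]
    c=max(cv2.findContours(m,0,cv2.CHAIN_APPROX_NONE)[0],key=cv2.contourArea)
    W=ray(d,cv2.boxPoints(cv2.minAreaRect(c)),z); print(W.mean(0).round(4),[np.linalg.norm(W[i]-W[i-1]).round(4) for i in range(4)])
print(env.close_job())
E
```

```text
[ 0.6046 -0.1253  0.054 ] [np.float64(0.1391), np.float64(0.0406), np.float64(0.1394), np.float64(0.0401)]
[ 0.5492 -0.4009  0.006 ] [np.float64(0.1413), np.float64(0.0418), np.float64(0.1416), np.float64(0.0413)]
the job is handed in; nothing more can be done
None
```

The holed strip is out of the rack and lying flat on the free floor of the parts tray. I handed the job in at 36.3 s; no verdict was reported.

- **Slide:** I pressed on the strip's middle and dragged it out. The readings I took showed 5.5–9 N on the strip. The overhang measured 40.0 mm in the wrist view.
- **Lift and placing:** I gripped the overhanging end by its side edges, lifted it clear and carried it over the tray.
    - **Set-down:** The fingertips met the tray floor (about 10 N) with the strip's underside still 2–3 mm above it. I tilted the tool slightly so the far end rested first, then opened the fingers slowly. The gripped end still dropped those last 2–3 mm.
- **Final check (top view):** The strip's centre is at (0.549, -0.401), and it measures 141 x 41 mm on a plane at the strip's resting height, which fits it lying flat. The plain strip is where it was to within 0.2 mm. The robot is clear of everything.

**Disagreement:** the fingertips did not match `env.tcp_to_tips`. That value puts them 11 mm ahead of the TCP, but contact on the strip put them about 29 mm behind the reported TCP. The scene and wrist views also showed them well behind it. I relied on contact and the images for heights. The search for contact took about 13 s, and it included readings of 10 N or less while closing in.

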